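# Dock the freshly cut plywood wheels

## Task

Clear the D-shaped plywood offcuts off the dock board into the grey bin, and roll every plywood wheel that stands there on its own rim into a dock lane of its own, fully home against the back stop; a wheel must truly turn as it goes (not be dragged) and must never be lifted or fall over. Then slide the chocks shut behind the wheels, and after that turn the lock lever a quarter turn to its end stop. Leave the other things on the table alone.

Things in the scene. Friction and masses are not known exactly. Their poses are not given: they have to be found in the camera images.
- dock: the wheel dock: a fixed board 360 x 460 mm, 12 mm thick, flat on the table. Origin on the table top; +x is the way the wheels roll in (away from the robot), +y left. In its frame: clear run-up x = -190 to 40 mm; row of sliding chocks x = 44 to 64; three lanes along x at y = -95, 0, 95, from x = 64 to a plywood back stop, 50 mm high above the board, whose face is at x = 140
- lane0 (a point): where the axle centre of a wheel fully home in the right (y = -95 mm) lane lies (touching the back stop; 40 mm above the dock board). Axes as the dock's. The lane lies between two plywood strips 12 mm high, 8 mm wide, 34 mm apart inside, from 36 mm before this point to the stop.
- lane1 (a point): where the axle centre of a wheel fully home in the middle lane lies (touching the back stop; 40 mm above the dock board). Axes as the dock's. The lane lies between two plywood strips 12 mm high, 8 mm wide, 34 mm apart inside, from 36 mm before this point to the stop.
- lane2 (a point): where the axle centre of a wheel fully home in the left (y = +95 mm) lane lies (touching the back stop; 40 mm above the dock board). Axes as the dock's. The lane lies between two plywood strips 12 mm high, 8 mm wide, 34 mm apart inside, from 36 mm before this point to the stop.
- wheel0_c (a point): centre of a plywood wheel (80 mm across, 24 thick, 0.16 kg) standing on its rim on the dock, 40 mm above the board. y: its axle; a steel stub 18 mm across stands 10 mm out of each face (44 mm over both ends) and runs in a bearing: held there the wheel turns freely. z: towards the 12 mm black mark on its faces, at the top at the start. Tips over beyond 17 degrees. May be absent.
- wheel1_c (a point): centre of a plywood wheel (80 mm across, 24 thick, 0.16 kg) standing on its rim on the dock, 40 mm above the board. y: its axle; a steel stub 18 mm across stands 10 mm out of each face (44 mm over both ends) and runs in a bearing: held there the wheel turns freely. z: towards the 12 mm black mark on its faces, at the top at the start. Tips over beyond 17 degrees. May be absent.
- wheel2_c (a point): centre of a plywood wheel (80 mm across, 24 thick, 0.16 kg) standing on its rim on the dock, 40 mm above the board. y: its axle; a steel stub 18 mm across stands 10 mm out of each face (44 mm over both ends) and runs in a bearing: held there the wheel turns freely. z: towards the 12 mm black mark on its faces, at the top at the start. Tips over beyond 17 degrees. May be absent.
- offcut0_c (a point): centre (half-way up) of a loose D-shaped plywood offcut lying flat on the dock board: 60 mm long along its x axis (round end at +x 30 mm, square end at -x 30 mm), 30 mm wide along y, 24 mm thick, 0.04 kg. May be absent.
- offcut1_c (a point): centre (half-way up) of a loose D-shaped plywood offcut lying flat on the dock board: 60 mm long along its x axis (round end at +x 30 mm, square end at -x 30 mm), 30 mm wide along y, 24 mm thick, 0.04 kg. May be absent.
- offcut2_c (a point): centre (half-way up) of a loose D-shaped plywood offcut lying flat on the dock board: 60 mm long along its x axis (round end at +x 30 mm, square end at -x 30 mm), 30 mm wide along y, 24 mm thick, 0.04 kg. May be absent.
- bin: the open grey offcut bin, fixed on the table left of the dock: 170 (x) x 140 (y) x 50 mm high outside, 6 mm walls. Origin at the centre of its underside.
- chocks (a joint): the chock slide: three black chocks 14 mm high, 24 mm wide on one flat bar, which slides along the dock's +y. 0 = open, the chocks stand between the lanes and wheels pass; 0.0475 m = closed, one chock stands before each lane, right behind the wheel. Stiff (2 N), stays where left.
- chock_handle (a point): the upright handle block at the right end of the chock slide, 24 (x) x 20 (y) mm, 50 mm tall from the dock board; the point is on its axis 30 mm above the board. It moves with the slide along the dock's y; push it to the left (+y) to close.
- lock (a joint): the lock lever of the chock slide, an L-shaped flat lever on an upright pivot on the dock. 0 = unlocked; 1.57 rad (quarter turn anticlockwise seen from above, to its end stop) = locked, with its nose behind the closed handle block. Stays where left; light (0.06 N m).
- lock_pivot (a point): the lever's pivot axis, at the dock board's top (axis vertical).
- lock_knob (a point): the upright round knob of the lock lever, 16 mm diameter, 50 mm tall from the dock board, 55 mm from the pivot; the point is on its axis, 32 mm above the board. At 0 it lies to the dock's -x of the pivot, at 1.57 to its -y.
- clamp: bystander, leave it alone: a loose plywood hold-down clamp, 100 x 34 x 18 mm with a bolt head (30 mm high there), lying on the dock. Origin at its underside.
- spanner: bystander, leave it alone: a steel open-ended spanner lying on the table. Origin at its underside.
- brush: bystander, leave it alone: a bench brush lying on the table. Origin at its underside.
- glue: bystander, leave it alone: a white glue bottle, 56 mm across, 150 mm tall. Origin at its underside.
- bits: bystander, leave it alone: a clear jar of 60 mm diameter, 70 mm tall, black cap. Origin at its underside.
- tape: bystander, leave it alone: a tape measure, 70 x 35 x 60 mm. Origin at its underside.
- blank: bystander, leave it alone: a plain round plywood blank, 80 mm across, 24 mm thick, lying flat on the table; it has no axle and is not one of the wheels. Origin at its underside.

How it is judged:
By the outcome, as a careful person would: the job done as asked, in the order asked, and still so for the second after the job is handed in, with the robot touching nothing.
Of wheel0, wheel1, wheel2 only 2 to 3 are there at a start; the rules pass over those that are not, and their reading is None.
Of offcut0, offcut1, offcut2 only 2 to 3 are there at a start; the rules pass over those that are not, and their reading is None.
At some moment in a run one of offcut0, offcut1, offcut2 may be knocked a few centimetres aside while the robot is not near it.
Once in a run the grip may slacken for a moment while it holds something.
It also fails if it takes over 210 s, if anything falls off the work surface, if the arm or the gripper's body presses on something with over 40 N, if the wrist force passes 120 N, or if a joint passes its speed limit or range.

## Robot

A 6-joint arm with a two-finger parallel gripper is mounted at the origin on the work surface. World frame = base frame: x ahead of the robot, y to its left, z up, the work surface at z = 0. Lengths are in mm, angles in rad, forces in N, time in s.
With the tool pointing down it reaches from about 300 to 775 mm from the base axis. Payload 14.6 kg.
Tool frame: the origin (TCP) lies at the very end of the fingers, on their centre line; the grasp point (between the pads) lies 19 mm behind it; z points along the fingers, y is the line along which they close (so a half turn about z gives the same grasp; the last joint's range is limited). The gripper opens to 94 mm and grips with 3 to 60 N. Pads are 16 mm wide; open, the fingers measure 119 mm over their backs; the gripper's body (75 mm by 177 mm) begins 78 mm behind the grasp point.
Start: joints at [-1.346, 0.3, 1.521, -0, 1.321, -0.067], TCP at [158.215, -526.742, 205.446] pointing down, gripper open.
Joint ranges: [-3.03, 3.03], [-0.79, 2.21], [0.23, 2.52], [-1.04, 4.18], [0, 3.07], [-2.55, 2.55]. Speed limits (rad/s): [2.22, 2.22, 2.57, 3.14, 3.14, 3.14].

## Interface

Orientations are given as [roll, pitch, yaw] about the fixed x, y, z axes, in that order (R = Rz(yaw) Ry(pitch) Rx(roll)).
In Python, from cell import manip gives the robot as it stands. The module is installed in compiled form; this text tells all that it offers.
- The arm moves only by the shell command python3 -m inch 'ROWS' [FORCE]. ROWS is JSON, a list of rows, each an object of numbers: "gripper": the opening, from 0 (shut) to 1 (fully open); "dx", "dy", "dz": the shift along the world's x, y, z in m; "wx", "wy", "wz": the turn, a rotation vector about the world's x, y, z in degrees. A call has exactly 5 rows; each row is the pose to reach, as a shift and turn from the pose commanded when the call began; what a row does not reach only later rows make up. A row lasts 1/12 s, in which the tool goes at most 41.7 mm and 7.16 degrees, less where a joint would pass 70% of its speed; a pose out of reach is approached as far as the arm can. A call with a gripper value outside its range is refused whole. The fingers move at their own pace and stop on an object; FORCE is the grip in N (left out, the last holds). Time passes only in rows, so rows that repeat a pose let the fingers close, or fill a call up. It gives the time, the measured TCP pose, the force, the opening and the grip force at its end, in the units of the state.
- manip.read_state(): the state, without advancing time (a new reading comes with each control period).
- manip.camera(name): name is "scene" or "top" or "wrist"; returns the picture (400x640x3 uint8, blue, green, red); there is no depth.
- manip.camera_info(name): a dict with "camera_matrix" (3x3 intrinsics, pixels), "R" (3x3) and "t" (3): a world point X has camera coordinates R X + t; the wrist camera has in their place "tool_from_camera" (4x4, takes a point from camera to tool coordinates, whose origin is the TCP and whose axes are the flange's). Camera axes: x right, y down, z forward; pixel columns grow to the right and rows downward; lengths in mm; the calibration is good to about 2 mm. A picture is of the moment at which its call begins: read the wrist's pose just before it. camera_info takes no time and is no camera call.
- manip.sign_off(): hands the job in; it is judged then, once.
The state is a dict: "clock": time; "joints": joint angles; "qd": joint speeds; "effort": joint torques, N m; "eef_pos": TCP position; "eef_rot": TCP orientation; "wrist_force": force on the tool from outside, world axes, zero at the start; "moment": the same for the moment, N m; "finger_gap": finger opening in mm; "finger_force": force on a finger pad.
Only numpy, scipy, OpenCV 4.12 (cv2) and the standard library are available. Lean on these libraries where they do the work, as an engineer would, in place of code of your own. Each camera call takes 0.05 s, during which the arm holds its last target. There are 200 camera calls.

## Working session

There is one attempt and no reset: what is moved stays moved. The work goes in short steps, Python scripts to look and compute and a shell command to move; the robot and the scene stay as the last step left them, time stands still between calls to the robot, and variables do not carry over. Pictures are saved under pics/ and viewed, at most 14 in all, crops included, and the job is handed in when it is done.

```bash
mkdir -p pics; cat > h.py <<'E'
import numpy as np, cv2
from cell import manip
from scipy.spatial.transform import Rotation as Ro
def cam(n):
    s=manip.read_state(); im=manip.camera(n); i=manip.camera_info(n); K=np.array(i["camera_matrix"])
    if n=="wrist":
        T=np.array(i["tool_from_camera"]); Rt=Ro.from_euler('xyz',s["eef_rot"]).as_matrix()
        Rwc=Rt@T[:3,:3]; c=Rt@T[:3,3]+np.array(s["eef_pos"])
    else:
        R=np.array(i["R"]); Rwc=R.T; c=-R.T@np.array(i["t"])
    return im,K,Rwc,c
def ray(K,Rwc,c,uv,z):
    d=Rwc@np.linalg.inv(K)@np.array([uv[0],uv[1],1.]); return c+d*(z-c[2])/d[2]
def proj(K,Rwc,c,X):
    p=K@(Rwc.T@(np.array(X,float)-c)); return p[:2]/p[2]
E
python3 - <<'E'
from h import *
for n in("top","scene"):
    im,K,R,c=cam(n); cv2.imwrite(f"pics/{n}0.png",im); print(n,K.tolist(),c.round(1),R.round(3).tolist())
print(manip.read_state())
E
```

```text
top [[434.6579155253957, 0.0, 315.1958823062619], [0.0, 434.6579155253957, 195.72169963779817], [0.0, 0.0, 1.0]] [ 319.8  -69.6 1548.7] [[0.015, -0.992, 0.129], [-1.0, -0.015, -0.002], [0.004, -0.129, -0.992]]
scene [[485.35351385346866, 0.0, 314.03617124014374], [0.0, 485.35351385346866, 192.6461708263547], [0.0, 0.0, 1.0]] [1081.7  969.1  823.2] [[-0.871, 0.279, -0.404], [0.491, 0.471, -0.733], [-0.014, -0.837, -0.547]]
{'clock': 0.1, 'joints': array([-1.34559423e+00,  3.00401130e-01,  1.52154783e+00,  8.55391222e-06,
        1.32069431e+00, -6.65985378e-02]), 'qd': array([-0.00026425, -0.00074264, -0.0016544 , -0.00157993,  0.00029571,
       -0.00249804]), 'effort': array([ 3.97878193e-04, -5.32644475e+01, -3.53284621e+01,  7.09418301e-02,
        2.34829163e-02, -5.05712967e-05]), 'eef_pos': array([ 158.16743915, -526.50937191,  204.938775  ]), 'eef_rot': array([-3.14054492e+00, -7.81851414e-05,  2.91798468e-01]), 'wrist_force': array([-0.04826804, -0.02419569,  1.01612284]), 'moment': array([ 0.02523568, -0.01148482, -0.00161028]), 'finger_force': 0.0, 'finger_gap': 93.81041717922004}
```

View pics/top0.png

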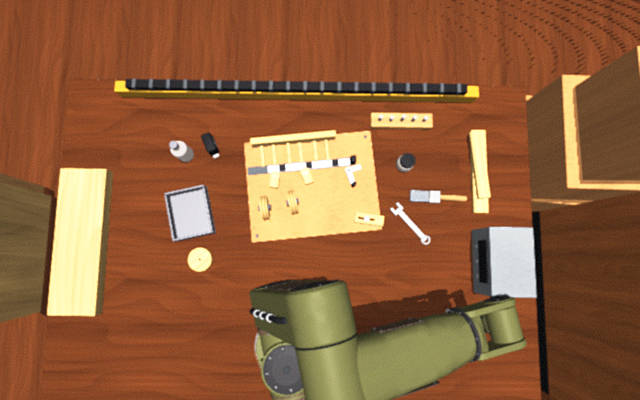

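View pics/scene0.png

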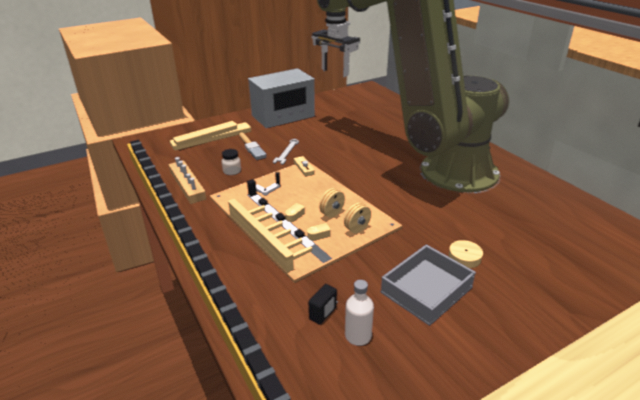

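The top view shows the dock (245–383, 130–242), two wheels at about (264,207) and (292,202), and two offcuts at (274,180) and (306,176). The bin is at (190,212), the clamp at (369,219), and the lock and handle near (352,168). I'll fit the dock and enlarge.

```bash
python3 - <<'E'
from h import *
im=cv2.imread("pics/top0.png"); cv2.imwrite("pics/top0z.png",cv2.resize(im[115:255,155:395],None,fx=3.3,fy=3.3,interpolation=cv2.INTER_CUBIC))
_,K,R,c=cam("top")
hsv=cv2.cvtColor(im,cv2.COLOR_BGR2HSV)
m=cv2.inRange(hsv,(12,60,150),(30,255,255)); m[:,:225]=0;m[:,400:]=0;m[:122]=0;m[260:]=0
m=cv2.morphologyEx(m,cv2.MORPH_CLOSE,np.ones((9,9)))
cs=max(cv2.findContours(m,0,2)[0],key=cv2.contourArea)
cr=cv2.minAreaRect(cs); print(cr,cv2.boxPoints(cr).tolist())
ap=cv2.approxPolyDP(cs,4,True)[:,0]; print(ap.tolist())
for p in ap: print(ray(K,R,c,p,12).round(0))
E
```

```text
((321.69586181640625, 184.23056030273438), (119.90119934082031, 161.85450744628906), 86.53176879882812) [[237.2901153564453, 129.28546142578125], [398.8481750488281, 119.49405670166016], [406.10162353515625, 239.1756591796875], [244.54354858398438, 248.96707153320312]]
[[399, 122], [370, 122], [369, 130], [360, 126], [352, 132], [326, 127], [309, 131], [308, 125], [305, 132], [264, 132], [243, 142], [240, 174], [246, 175], [251, 241], [272, 241], [277, 247], [278, 239], [309, 237], [310, 245], [312, 236], [381, 229], [380, 206], [386, 205], [378, 201], [382, 177], [375, 176], [371, 128], [388, 127], [389, 136], [389, 128], [399, 127]]
[ 796. -374.   12.]
[ 794. -268.   12.]
[ 764. -265.   12.]
[ 778. -232.   12.]
[ 755. -203.   12.]
[ 773. -108.   12.]
[757. -46.  12.]
[779. -42.  12.]
[753. -32.  12.]
[750. 117.  12.]
[712. 192.  12.]
[594. 198.  12.]
[591. 177.  12.]
[356. 151.  12.]
[357.  77.  12.]
[336.  59.  12.]
[364.  56.  12.]
[373. -53.  12.]
[345. -57.  12.]
[376. -63.  12.]
[ 405. -306.   12.]
[ 486. -303.   12.]
[ 490. -325.   12.]
[ 504. -296.   12.]
[ 591. -311.   12.]
[ 594. -286.   12.]
[ 771. -272.   12.]
[ 776. -334.   12.]
[ 742. -337.   12.]
[ 772. -337.   12.]
[ 777. -374.   12.]
```

View pics/top0z.png

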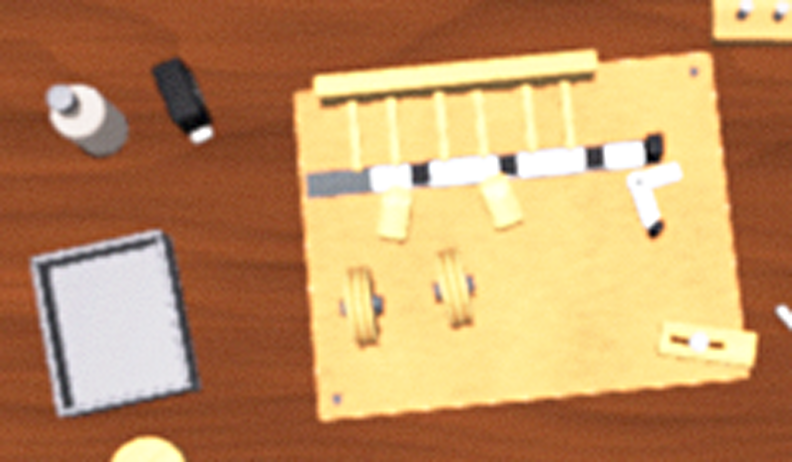

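```bash
cat >> h.py <<'E'
DK=None
def todock(p,o,th):
    d=np.array(p)[:2]-np.array(o)[:2]; return np.array([np.cos(th)*d[0]+np.sin(th)*d[1],-np.sin(th)*d[0]+np.cos(th)*d[1]])
E
python3 - <<'E'
from h import *
_,K,R,c=cam("top")
f=lambda x,y,z: ray(K,R,c,(155+(x+.5)/3.3-.5,115+(y+.5)/3.3-.5),z)
C=[f(295,92,12),f(711,54,12),f(748,378,12),f(320,420,12)]
print(np.round(C,0))
for a in range(4): print(np.linalg.norm(C[a]-C[(a+1)%4]).round(0))
o=np.mean(C,0); ex=(C[0]+C[1]-C[2]-C[3]); ey=C[0]+C[3]-C[1]-C[2]
th=(np.arctan2(ex[1],ex[0])+np.arctan2(-ey[0],ey[1]))/2; print("dock",o,th,np.degrees([np.arctan2(ex[1],ex[0]),np.arctan2(-ey[0],ey[1])]))
P=dict(w0top=(364,306,92),w0R=(378,306,52),w0L=(343,306,52),w1top=(455,288,92),w1R=(471,286,52),w1L=(437,290,52),o0a=(396,188,36),o0b=(392,240,36),o1a=(492,178,36),o1b=(510,225,36),
 handle=(654,140,62),knob=(655,230,62),piv=(637,180,20),laneL=(374,130,24),laneM=(459,125,24),laneR=(548,118,24),stopL=(318,100,12),stopR=(598,72,12),clamp=(708,345,30),binc=(115,322,50),
 b1=(32,258,50),b2=(166,232,50),b3=(198,388,50),b4=(62,414,50))
for k,(x,y,z) in P.items():
    p=f(x,y,z); print(k,p.round(0),todock(p,o,th).round(0))
E
```

```text
[[ 710.  188.   12.]
 [ 760. -269.   12.]
 [ 404. -308.   12.]
 [ 353.  149.   12.]]
459.0
358.0
459.0
360.0
dock [556.67394153 -59.86044351  12.        ] 0.10999278811933591 [6.26720481 6.33704026]
w0top [467.  96.  92.] [-72. 165.]
w0R [471.  86.  52.] [-69. 155.]
w0L [471. 123.  52.] [-65. 191.]
w1top [487.   4.  92.] [-62.  71.]
w1R [494. -11.  52.] [-57.  56.]
w1L [489.  25.  52.] [-58.  92.]
o0a [600.  72.  36.] [ 58. 126.]
o0b [544.  75.  36.] [  2. 135.]
o1a [613. -30.  36.] [59. 23.]
o1b [562. -51.  36.] [6. 9.]
handle [ 651. -202.   62.] [  78. -151.]
knob [ 555. -203.   62.] [ -17. -142.]
piv [ 616. -187.   20.] [  45. -133.]
laneL [666.  99.  24.] [126. 146.]
laneM [673.   7.  24.] [123.  53.]
laneR [682. -90.  24.] [122. -43.]
stopL [701. 163.  12.] [168. 205.]
stopR [ 738. -144.   12.] [ 171. -104.]
clamp [ 437. -263.   30.] [-141. -188.]
binc [451. 361.  50.] [-59. 430.]
b1 [517. 452.  50.] [ 17. 513.]
b2 [547. 312.  50.] [ 31. 371.]
b3 [383. 271.  50.] [-136.  348.]
b4 [354. 411.  50.] [-150.  491.]
```

The dock origin is about 10, 52 mm off the board centre, and its yaw is about 6.3°. I'll move over the offcuts for a close look.

```bash

python3 -m inch '[{"gripper":1,"dz":0.03,"dx":0.02,"dy":0.01},{"gripper":1,"dz":0.06,"dx":0.04,"dy":0.04},{"gripper":1,"dz":0.08,"dx":0.06,"dy":0.07},{"gripper":1,"dz":0.09,"dx":0.08,"dy":0.1},{"gripper":1,"dz":0.09,"dx":0.1,"dy":0.13}]' 20
python3 -m inch '[{"gripper":1,"dx":0.02,"dy":0.03,"wz":-3},{"gripper":1,"dx":0.04,"dy":0.06,"wz":-6},{"gripper":1,"dx":0.06,"dy":0.09,"wz":-8},{"gripper":1,"dx":0.08,"dy":0.12,"wz":-10},{"gripper":1,"dx":0.1,"dy":0.15,"wz":-10}]'
python3 -m inch '[{"gripper":1,"dx":0.02,"dy":0.03},{"gripper":1,"dx":0.04,"dy":0.06},{"gripper":1,"dx":0.06,"dy":0.09},{"gripper":1,"dx":0.08,"dy":0.12},{"gripper":1,"dx":0.1,"dy":0.15}]'
python3 -m inch '[{"gripper":1,"dx":0.02,"dy":0.03},{"gripper":1,"dx":0.04,"dy":0.06},{"gripper":1,"dx":0.06,"dy":0.09},{"gripper":1,"dx":0.06,"dy":0.12},{"gripper":1,"dx":0.06,"dy":0.12}]'
python3 - <<'E'
from h import *
im,K,R,c=cam("wrist"); cv2.imwrite("pics/w1.png",im); print(c,R.round(3).tolist(),K[0,0])
print(manip.read_state())
E
```

```text
[ 229.11092896 -504.72459266  385.34692216] [[0.287, -0.926, -0.244], [-0.958, -0.278, -0.073], [-0.001, 0.255, -0.967]] 332.0571256434675
{'clock': 0.25, 'joints': array([-1.34560213e+00,  3.00192616e-01,  1.52125665e+00, -2.06773084e-05,
        1.32069330e+00, -6.65931998e-02]), 'qd': array([-9.72090205e-05, -1.59553843e-03, -1.46668824e-03,  5.77967945e-04,
        1.32589822e-03,  9.32569631e-04]), 'effort': array([-3.75803038e-04, -5.31256950e+01, -3.52470088e+01,  7.07811909e-02,
        2.30468373e-02, -5.45148498e-05]), 'eef_pos': array([ 158.18401816, -526.63547471,  205.17636942]), 'eef_rot': array([-3.14104263e+00, -1.66066087e-05,  2.91792512e-01]), 'wrist_force': array([-0.41194484, -0.04712406,  0.35198333]), 'moment': array([-0.03875835, -0.00291276, -0.03301684]), 'finger_force': 0.0, 'finger_gap': 94.0031626630826}validation failed for argument at $[0]...
validation failed for argument at $[0]...
validation failed for argument at $[0]...
validation failed for argument at $[0]...
```

View pics/w1.png

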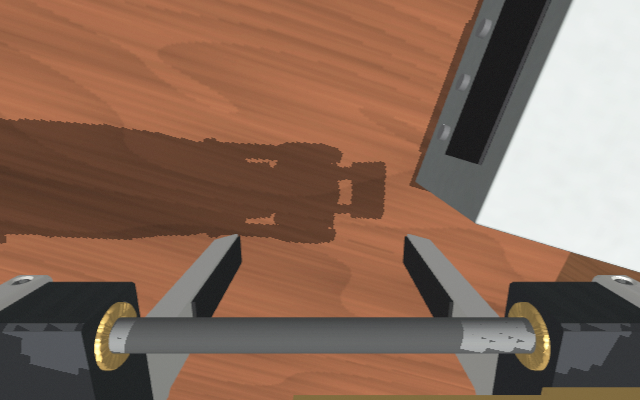

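The picture shows only bare table, the fingers and a grey box: the moves were refused. Probably every key is required in a row, so I'll try that.

```bash

python3 -m inch '[{"gripper":1,"dx":0.02,"dy":0.01,"dz":0.03,"wx":0,"wy":0,"wz":0},{"gripper":1,"dx":0.04,"dy":0.04,"dz":0.06,"wx":0,"wy":0,"wz":0},{"gripper":1,"dx":0.06,"dy":0.07,"dz":0.08,"wx":0,"wy":0,"wz":0},{"gripper":1,"dx":0.08,"dy":0.1,"dz":0.09,"wx":0,"wy":0,"wz":0},{"gripper":1,"dx":0.1,"dy":0.13,"dz":0.09,"wx":0,"wy":0,"wz":0}]' 20 && python3 -m inch '[{"gripper":1,"dx":0.1,"dy":0.15,"dz":0,"wx":0,"wy":0,"wz":-10},{"gripper":1,"dx":0.1,"dy":0.15,"dz":0,"wx":0,"wy":0,"wz":-10},{"gripper":1,"dx":0.1,"dy":0.15,"dz":0,"wx":0,"wy":0,"wz":-10},{"gripper":1,"dx":0.1,"dy":0.15,"dz":0,"wx":0,"wy":0,"wz":-10},{"gripper":1,"dx":0.1,"dy":0.15,"dz":0,"wx":0,"wy":0,"wz":-10}]'
```

```text
clock: 0.67
eef_pos: [259.2, -395.7, 298.1]
eef_rot: [3.138, -0.001, 0.291]
wrist_force: [0.9, -0.7, -0.6]
finger_gap: 93.8
finger_force: 0.0
clock: 1.08
eef_pos: [359.7, -243.5, 295.7]
eef_rot: [-3.142, -0.001, 0.119]
wrist_force: [-0.1, 0.6, -0.3]
finger_gap: 94.3
finger_force: 0.0
```

```bash

python3 -m inch '[{"gripper":1,"dx":0.07,"dy":0.13,"dz":0,"wx":0,"wy":0,"wz":0},{"gripper":1,"dx":0.07,"dy":0.13,"dz":0,"wx":0,"wy":0,"wz":0},{"gripper":1,"dx":0.07,"dy":0.13,"dz":0,"wx":0,"wy":0,"wz":0},{"gripper":1,"dx":0.07,"dy":0.13,"dz":0,"wx":0,"wy":0,"wz":0},{"gripper":1,"dx":0.07,"dy":0.13,"dz":0,"wx":0,"wy":0,"wz":0}]' 20 >/dev/null&& python3 -m inch '[{"gripper":1,"dx":0.03,"dy":0.13,"dz":0,"wx":0,"wy":0,"wz":0},{"gripper":1,"dx":0.03,"dy":0.13,"dz":0,"wx":0,"wy":0,"wz":0},{"gripper":1,"dx":0.03,"dy":0.13,"dz":0,"wx":0,"wy":0,"wz":0},{"gripper":1,"dx":0.03,"dy":0.13,"dz":0,"wx":0,"wy":0,"wz":0},{"gripper":1,"dx":0.03,"dy":0.13,"dz":0,"wx":0,"wy":0,"wz":0}]'
python3 - <<'E'
from h import *
im,K,R,c=cam("wrist"); cv2.imwrite("pics/w2.png",im); np.savez("w2.npz",K=K,R=R,c=c)
E
```

```text
clock: 1.92
eef_pos: [458.3, 14.7, 295.3]
eef_rot: [-3.141, 0.0, 0.12]
wrist_force: [-0.1, -0.2, -0.1]
finger_gap: 93.8
finger_force: 0.0
```

View pics/w2.png

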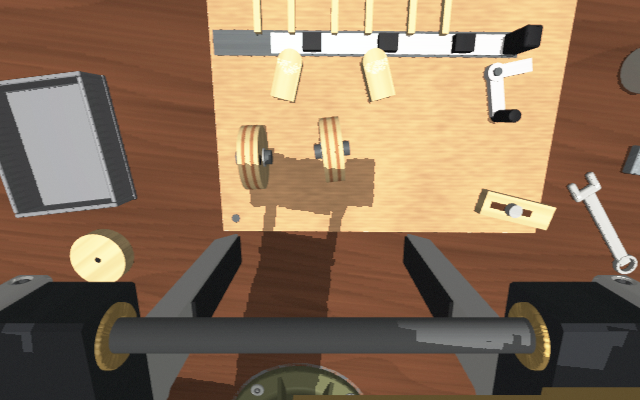

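The wrist view shows the offcuts with round ends at (291,48) and (376,48) and square ends at (285,97) and (383,97). The wheels are at (253,157) and (332,150), the lever knob at (505,116), and the handle at (528,38).

```bash
python3 - <<'E'
from h import *
d=np.load("w2.npz");K,R,c=d["K"],d["R"],d["c"]
o=np.array([566.,-7.]);th=.11  # dock origin guess
# board top centre (556.7,-59.9) + R(10,52)
Rz=np.array([[np.cos(th),-np.sin(th)],[np.sin(th),np.cos(th)]]); o=np.array([556.7,-59.9])+Rz@[10,52]; print("origin",o)
P=dict(o0r=(291,48,36),o0s=(285,96,36),o1r=(375,48,36),o1s=(382,95,36),
w0a=(246,157,52),w0R=(270,156,52),w0t1=(252,125,70),w0t2=(254,188,70),w1L=(317,151,52),w1R=(349,148,52),
L2a=(258,33,24),L2b=(291,33,24),L1a=(335,33,24),L1b=(369,33,24),L0a=(413,33,24),L0b=(447,33,24),
barL=(214,42,13),knobtop=(516,115,62),knobbase=(497,118,20),handtop=(533,35,62),handbase=(511,45,14),piv=(496,71,20),
bl=(225,231,12),br=(535,233,12), bin1=(1,88,50),bin2=(97,72,50),bin3=(134,195,50),bin4=(20,215,50),clamp=(515,210,30),clampL=(480,203,30))
for k,(x,y,z) in P.items():
    p=ray(K,R,c,(x,y),z); print(k,p.round(0)[:2],todock(p,o,th).round(0))
E
```

```text
origin [560.93108934  -7.1164999 ]
o0r [608.  71.] [55. 73.]
o0s [552.  74.] [-0. 81.]
o1r [620. -30.] [ 56. -29.]
o1s [567. -48.] [  2. -41.]
w0a [471. 114.] [-76. 130.]
w0R [476.  84.] [-74. 100.]
w0t1 [513. 106.] [-36. 117.]
w0t2 [437.  98.] [-112.  118.]
w1L [490.  26.] [-67.  40.]
w1R [498. -14.] [-63.  -0.]
L2a [622. 115.] [ 74. 115.]
L2b [627.  74.] [75. 74.]
L1a [633.  20.] [75. 19.]
L1b [639. -21.] [ 76. -23.]
L0a [645. -76.] [ 76. -77.]
L0b [ 650. -117.] [  76. -119.]
barL [607. 172.] [ 66. 173.]
knobtop [ 562. -207.] [ -21. -199.]
knobbase [ 558. -206.] [ -25. -198.]
handtop [ 650. -203.] [  67. -204.]
handbase [ 649. -204.] [  66. -206.]
piv [ 615. -190.] [  34. -188.]
bl [353. 147.] [-189.  176.]
br [ 405. -308.] [-188. -282.]
bin1 [519. 415.] [  5. 424.]
bin2 [551. 298.] [ 24. 305.]
bin3 [404. 258.] [-127.  281.]
bin4 [358. 410.] [-156.  437.]
clamp [ 439. -258.] [-148. -236.]
clampL [ 444. -207.] [-139. -186.]
```

```bash

python3 -m inch '[{"gripper":0.75,"dx":0.117,"dy":0.058,"dz":0,"wx":0,"wy":0,"wz":-10},{"gripper":0.75,"dx":0.117,"dy":0.058,"dz":-0.04,"wx":0,"wy":0,"wz":-10},{"gripper":0.75,"dx":0.117,"dy":0.058,"dz":-0.08,"wx":0,"wy":0,"wz":-10},{"gripper":0.75,"dx":0.117,"dy":0.058,"dz":-0.12,"wx":0,"wy":0,"wz":-10},{"gripper":0.75,"dx":0.117,"dy":0.058,"dz":-0.16,"wx":0,"wy":0,"wz":-10}]' 20 >/dev/null&& python3 -m inch '[{"gripper":0.75,"dx":0,"dy":0,"dz":-0.04,"wx":0,"wy":0,"wz":0},{"gripper":0.75,"dx":0,"dy":0,"dz":-0.05,"wx":0,"wy":0,"wz":0},{"gripper":0.75,"dx":0,"dy":0,"dz":-0.05,"wx":0,"wy":0,"wz":0},{"gripper":0.75,"dx":0,"dy":0,"dz":-0.05,"wx":0,"wy":0,"wz":0},{"gripper":0.75,"dx":0,"dy":0,"dz":-0.05,"wx":0,"wy":0,"wz":0}]'
python3 - <<'E'
from h import *
im,K,R,c=cam("wrist"); cv2.imwrite("pics/w3.png",im); np.savez("w3.npz",K=K,R=R,c=c)
E
```

```text
clock: 2.8
eef_pos: [572.4, 68.5, 118.5]
eef_rot: [-3.141, -0.004, -0.058]
wrist_force: [0.3, 0.1, -0.0]
finger_gap: 70.5
finger_force: 0.0
```

View pics/w3.png

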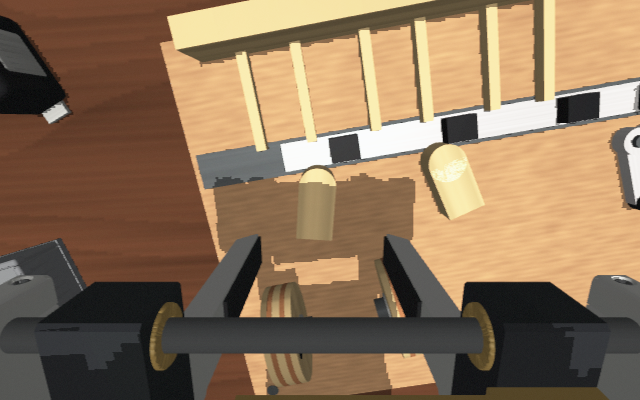

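The closer view shows the left offcut's round end at (318,170) and square end at (315,239), the second offcut at (437,145)–(466,212), and the lanes and stop.

```bash
python3 - <<'E'
from h import *
d=np.load("w3.npz");K,R,c=d["K"],d["R"],d["c"]; print(c)
o=np.array([560.9,-7.1]);th=.11
P=dict(o0r=(319,168,36),o0s=(315,239,36),o1r=(442,144,36),o1s=(467,211,36),tip=(322,236,118),
L2a=(262,151,24),L2b=(312,141,24),L1a=(376,130,24),L1b=(427,121,24),L0a=(492,110,24),L0b=(546,100,24),stopL=(200,60,12),stop2=(272,47,12),stop1=(392,27,12),
barL0=(197,155,14),barL1=(205,188,14),barR0=(630,82,14),barR1=(630,112,14))
for k,(x,y,z) in P.items():
    p=ray(K,R,c,(x,y),z); print(k,p.round(0)[:2],todock(p,o,th).round(0))
E
```

```text
[645.52604185  64.91108497 299.04925157]
o0r [608.  70.] [55. 71.]
o0s [548.  77.] [-4. 85.]
o1r [621. -27.] [ 57. -27.]
o1s [565. -50.] [ -1. -43.]
tip [580.  69.] [27. 73.]
L2a [623. 116.] [ 75. 115.]
L2b [628.  74.] [76. 73.]
L1a [634.  22.] [76. 21.]
L1b [639. -19.] [ 76. -20.]
L0a [644. -71.] [ 76. -72.]
L0b [ 649. -113.] [  76. -115.]
stopL [697. 160.] [153. 151.]
stop2 [703. 101.] [153.  92.]
stop1 [712.   6.] [151.  -3.]
barL0 [622. 173.] [ 80. 173.]
barL1 [593. 171.] [ 51. 173.]
barR0 [ 659. -185.] [  78. -188.]
barR1 [ 636. -190.] [  54. -190.]
```

```bash

python3 -m inch '[{"gripper":0.75,"dx":0.002,"dy":0.001,"dz":-0.03,"wx":0,"wy":0,"wz":-3},{"gripper":0.75,"dx":0.002,"dy":0.001,"dz":-0.06,"wx":0,"wy":0,"wz":-3},{"gripper":0.75,"dx":0.002,"dy":0.001,"dz":-0.09,"wx":0,"wy":0,"wz":-3},{"gripper":0.75,"dx":0.002,"dy":0.001,"dz":-0.098,"wx":0,"wy":0,"wz":-3},{"gripper":0.75,"dx":0.002,"dy":0.001,"dz":-0.098,"wx":0,"wy":0,"wz":-3}]' 20 && python3 -m inch '[{"gripper":0,"dx":0,"dy":0,"dz":0,"wx":0,"wy":0,"wz":0},{"gripper":0,"dx":0,"dy":0,"dz":0,"wx":0,"wy":0,"wz":0},{"gripper":0,"dx":0,"dy":0,"dz":0,"wx":0,"wy":0,"wz":0},{"gripper":0,"dx":0,"dy":0,"dz":0,"wx":0,"wy":0,"wz":0},{"gripper":0,"dx":0,"dy":0,"dz":0,"wx":0,"wy":0,"wz":0}]' 25
```

```text
clock: 3.27
eef_pos: [572.8, 70.1, 17.1]
eef_rot: [3.141, 0.002, -0.11]
wrist_force: [0.7, -0.1, 0.5]
finger_gap: 70.5
finger_force: 0.0
clock: 3.68
eef_pos: [573.5, 70.2, 18.4]
eef_rot: [-3.141, -0.001, -0.11]
wrist_force: [0.8, 0.3, -0.2]
finger_gap: 40.6
finger_force: 0.0
```

```bash

python3 -m inch '[{"gripper":0,"dx":0,"dy":0,"dz":0,"wx":0,"wy":0,"wz":0},{"gripper":0,"dx":0,"dy":0,"dz":0,"wx":0,"wy":0,"wz":0},{"gripper":0,"dx":0,"dy":0,"dz":0,"wx":0,"wy":0,"wz":0},{"gripper":0,"dx":0,"dy":0,"dz":0.02,"wx":0,"wy":0,"wz":0},{"gripper":0,"dx":0,"dy":0,"dz":0.04,"wx":0,"wy":0,"wz":0}]' 25 && python3 -m inch '[{"gripper":0,"dx":0,"dy":0,"dz":0.03,"wx":0,"wy":0,"wz":0},{"gripper":0,"dx":0,"dy":0,"dz":0.06,"wx":0,"wy":0,"wz":0},{"gripper":0,"dx":0,"dy":0,"dz":0.09,"wx":0,"wy":0,"wz":0},{"gripper":0,"dx":0,"dy":0,"dz":0.12,"wx":0,"wy":0,"wz":0},{"gripper":0,"dx":0,"dy":0,"dz":0.12,"wx":0,"wy":0,"wz":0}]' 25
```

```text
clock: 4.1
eef_pos: [572.3, 70.1, 56.9]
eef_rot: [3.141, 0.003, -0.11]
wrist_force: [0.5, -0.1, -0.1]
finger_gap: 29.5
finger_force: 25.0
clock: 4.52
eef_pos: [575.1, 70.3, 183.5]
eef_rot: [-3.14, -0.008, -0.11]
wrist_force: [0.3, -0.4, -0.2]
finger_gap: 29.4
finger_force: 25.0
```

```bash

python3 -m inch '[{"gripper":0,"dx":-0.044,"dy":0.15,"dz":0,"wx":0,"wy":0,"wz":20},{"gripper":0,"dx":-0.044,"dy":0.15,"dz":0,"wx":0,"wy":0,"wz":20},{"gripper":0,"dx":-0.044,"dy":0.15,"dz":0,"wx":0,"wy":0,"wz":20},{"gripper":0,"dx":-0.044,"dy":0.15,"dz":0,"wx":0,"wy":0,"wz":20},{"gripper":0,"dx":-0.044,"dy":0.15,"dz":0,"wx":0,"wy":0,"wz":20}]' 25 >/dev/null && python3 -m inch '[{"gripper":0,"dx":-0.042,"dy":0.15,"dz":0,"wx":0,"wy":0,"wz":0},{"gripper":0,"dx":-0.042,"dy":0.15,"dz":0,"wx":0,"wy":0,"wz":0},{"gripper":0,"dx":-0.042,"dy":0.15,"dz":0,"wx":0,"wy":0,"wz":0},{"gripper":0,"dx":-0.042,"dy":0.15,"dz":0,"wx":0,"wy":0,"wz":0},{"gripper":0,"dx":-0.042,"dy":0.15,"dz":0,"wx":0,"wy":0,"wz":0}]' 25
python3 - <<'E'
from h import *
im,K,R,c=cam("wrist"); cv2.imwrite("pics/w4.png",im); np.savez("w4.npz",K=K,R=R,c=c)
E
```

```text
clock: 5.35
eef_pos: [485.1, 374.4, 176.6]
eef_rot: [-3.141, 0.001, 0.243]
wrist_force: [0.6, -0.5, -0.3]
finger_gap: 29.8
finger_force: 25.0
```

View pics/w4.png

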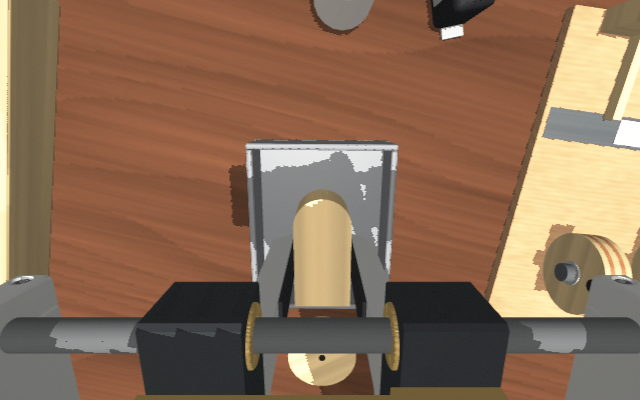

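The offcut is held at about (322,250), and the bin's far rim is at row 146, centred on column 322: the tool is centred over the bin.

```bash
python3 - <<'E'
from h import *
d=np.load("w4.npz");K,R,c=d["K"],d["R"],d["c"]
for p in [(248,146),(397,146),(322,146)]: print(ray(K,R,c,p,50))
E
python3 -m inch '[{"gripper":0,"dx":0,"dy":-0.002,"dz":-0.04,"wx":0,"wy":0,"wz":0},{"gripper":0,"dx":0,"dy":-0.002,"dz":-0.08,"wx":0,"wy":0,"wz":0},{"gripper":0,"dx":0,"dy":-0.002,"dz":-0.12,"wx":0,"wy":0,"wz":0},{"gripper":0,"dx":0,"dy":-0.002,"dz":-0.148,"wx":0,"wy":0,"wz":0},{"gripper":0,"dx":0,"dy":-0.002,"dz":-0.148,"wx":0,"wy":0,"wz":0}]' && python3 -m inch '[{"gripper":0.7,"dx":0,"dy":0,"dz":0,"wx":0,"wy":0,"wz":0},{"gripper":0.7,"dx":0,"dy":0,"dz":0,"wx":0,"wy":0,"wz":0},{"gripper":0.7,"dx":0,"dy":0,"dz":0,"wx":0,"wy":0,"wz":0},{"gripper":0.7,"dx":0,"dy":0,"dz":0.02,"wx":0,"wy":0,"wz":0},{"gripper":0.7,"dx":0,"dy":0,"dz":0.06,"wx":0,"wy":0,"wz":0}]'
```

```text
[515.78508512 452.33385492  50.        ]
[548.48393926 320.28534759  50.        ]
[532.02662428 386.7452874   50.        ]
clock: 5.82
eef_pos: [484.9, 365.0, 23.3]
eef_rot: [3.138, 0.009, 0.238]
wrist_force: [-0.5, -1.0, -1.2]
finger_gap: 30.0
finger_force: 25.0
clock: 6.23
eef_pos: [485.9, 367.1, 88.0]
eef_rot: [3.14, 0.005, 0.239]
wrist_force: [0.2, 0.9, -0.4]
finger_gap: 59.5
finger_force: 0.0
```

```bash

python3 -m inch '[{"gripper":0.75,"dx":0,"dy":0,"dz":0.04,"wx":0,"wy":0,"wz":0},{"gripper":0.75,"dx":0,"dy":0,"dz":0.08,"wx":0,"wy":0,"wz":0},{"gripper":0.75,"dx":0.03,"dy":-0.1,"dz":0.1,"wx":0,"wy":0,"wz":7},{"gripper":0.75,"dx":0.03,"dy":-0.1,"dz":0.1,"wx":0,"wy":0,"wz":7},{"gripper":0.75,"dx":0.03,"dy":-0.1,"dz":0.1,"wx":0,"wy":0,"wz":7}]' >/dev/null && python3 -m inch '[{"gripper":0.75,"dx":0.035,"dy":-0.15,"dz":0,"wx":0,"wy":0,"wz":0},{"gripper":0.75,"dx":0.035,"dy":-0.15,"dz":0,"wx":0,"wy":0,"wz":0},{"gripper":0.75,"dx":0.035,"dy":-0.15,"dz":0,"wx":0,"wy":0,"wz":0},{"gripper":0.75,"dx":0.035,"dy":-0.15,"dz":0,"wx":0,"wy":0,"wz":0},{"gripper":0.75,"dx":0.035,"dy":-0.15,"dz":0,"wx":0,"wy":0,"wz":0}]' >/dev/null && python3 -m inch '[{"gripper":0.75,"dx":0.035,"dy":-0.15,"dz":-0.05,"wx":0,"wy":0,"wz":0},{"gripper":0.75,"dx":0.035,"dy":-0.15,"dz":-0.05,"wx":0,"wy":0,"wz":0},{"gripper":0.75,"dx":0.035,"dy":-0.15,"dz":-0.05,"wx":0,"wy":0,"wz":0},{"gripper":0.75,"dx":0.035,"dy":-0.15,"dz":-0.05,"wx":0,"wy":0,"wz":0},{"gripper":0.75,"dx":0.035,"dy":-0.15,"dz":-0.05,"wx":0,"wy":0,"wz":0}]'
python3 - <<'E'
from h import *
im,K,R,c=cam("wrist"); cv2.imwrite("pics/w5.png",im); np.savez("w5.npz",K=K,R=R,c=c)
E
```

```text
clock: 7.48
eef_pos: [587.4, -36.7, 138.9]
eef_rot: [3.141, 0.0, 0.357]
wrist_force: [-0.8, -0.9, -0.3]
finger_gap: 70.8
finger_force: 0.0
```

View pics/w5.png

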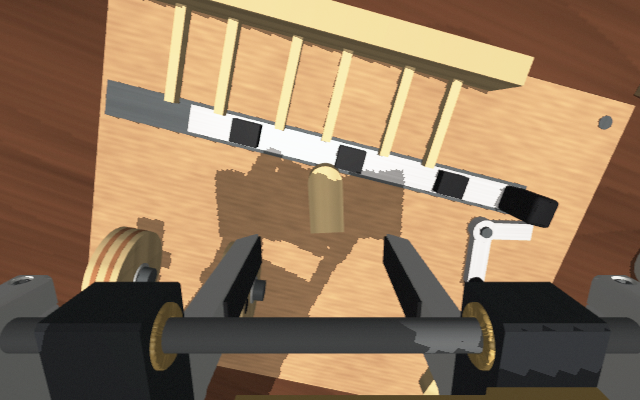

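The second offcut is in place, round end at (325,166) and square end at (327,232), nearly aligned with the tool.

```bash
python3 - <<'E'
from h import *
d=np.load("w5.npz");K,R,c=d["K"],d["R"],d["c"]
for p in [(325,165),(327,232)]: print(ray(K,R,c,p,36))
E
python3 -m inch '[{"gripper":0.75,"dx":0,"dy":-0.001,"dz":-0.04,"wx":0,"wy":0,"wz":2},{"gripper":0.75,"dx":0,"dy":-0.001,"dz":-0.08,"wx":0,"wy":0,"wz":2},{"gripper":0.6,"dx":0,"dy":-0.001,"dz":-0.118,"wx":0,"wy":0,"wz":2},{"gripper":0.4,"dx":0,"dy":-0.001,"dz":-0.118,"wx":0,"wy":0,"wz":2},{"gripper":0,"dx":0,"dy":-0.001,"dz":-0.118,"wx":0,"wy":0,"wz":2}]' 25
python3 -m inch '[{"gripper":0,"dx":0,"dy":0,"dz":0,"wx":0,"wy":0,"wz":0},{"gripper":0,"dx":0,"dy":0,"dz":0,"wx":0,"wy":0,"wz":0},{"gripper":0,"dx":0,"dy":0,"dz":0,"wx":0,"wy":0,"wz":0},{"gripper":0,"dx":0,"dy":0,"dz":0,"wx":0,"wy":0,"wz":0},{"gripper":0,"dx":0,"dy":0,"dz":0,"wx":0,"wy":0,"wz":0}]' 25
python3 -m inch '[{"gripper":0,"dx":0,"dy":0,"dz":0.01,"wx":0,"wy":0,"wz":0},{"gripper":0,"dx":0,"dy":0,"dz":0.05,"wx":0,"wy":0,"wz":0},{"gripper":0,"dx":0,"dy":0,"dz":0.09,"wx":0,"wy":0,"wz":0},{"gripper":0,"dx":0,"dy":0,"dz":0.13,"wx":0,"wy":0,"wz":0},{"gripper":0,"dx":0,"dy":0,"dz":0.16,"wx":0,"wy":0,"wz":0}]' 25
```

```text
[620.4540533  -26.49828365  36.        ]
[564.3882162  -49.46253805  36.        ]
clock: 7.95
eef_pos: [587.1, -31.8, 22.3]
eef_rot: [-3.141, 0.001, 0.397]
wrist_force: [0.6, 0.2, 0.4]
finger_gap: 53.8
finger_force: 0.0
clock: 8.37
eef_pos: [588.2, -32.8, 23.6]
eef_rot: [3.14, -0.003, 0.397]
wrist_force: [-1.9, 1.4, 10.2]
finger_gap: 29.9
finger_force: 25.0
clock: 8.78
eef_pos: [587.4, -32.8, 186.3]
eef_rot: [3.14, -0.003, 0.396]
wrist_force: [0.4, 0.5, -0.9]
finger_gap: 29.8
finger_force: 25.0
```

```bash

python3 -m inch '[{"gripper":0,"dx":-0.06,"dy":0.14,"dz":0,"wx":0,"wy":0,"wz":-9},{"gripper":0,"dx":-0.06,"dy":0.14,"dz":0,"wx":0,"wy":0,"wz":-9},{"gripper":0,"dx":-0.06,"dy":0.14,"dz":0,"wx":0,"wy":0,"wz":-9},{"gripper":0,"dx":-0.06,"dy":0.14,"dz":0,"wx":0,"wy":0,"wz":-9},{"gripper":0,"dx":-0.06,"dy":0.14,"dz":0,"wx":0,"wy":0,"wz":-9}]' 25 |grep gap && python3 -m inch '[{"gripper":0,"dx":-0.06,"dy":0.14,"dz":0,"wx":0,"wy":0,"wz":0},{"gripper":0,"dx":-0.06,"dy":0.14,"dz":0,"wx":0,"wy":0,"wz":0},{"gripper":0,"dx":-0.06,"dy":0.14,"dz":0,"wx":0,"wy":0,"wz":0},{"gripper":0,"dx":-0.06,"dy":0.14,"dz":0,"wx":0,"wy":0,"wz":0},{"gripper":0,"dx":-0.06,"dy":0.14,"dz":0,"wx":0,"wy":0,"wz":0}]' 25 |grep gap&& python3 -m inch '[{"gripper":0,"dx":-0.055,"dy":0.11,"dz":0,"wx":0,"wy":0,"wz":0},{"gripper":0,"dx":-0.055,"dy":0.11,"dz":0,"wx":0,"wy":0,"wz":0},{"gripper":0,"dx":-0.055,"dy":0.11,"dz":0,"wx":0,"wy":0,"wz":0},{"gripper":0,"dx":-0.055,"dy":0.11,"dz":0,"wx":0,"wy":0,"wz":0},{"gripper":0,"dx":-0.055,"dy":0.11,"dz":0,"wx":0,"wy":0,"wz":0}]' 25
```

```text
finger_gap: 30.1
finger_gap: 30.1
clock: 10.03
eef_pos: [411.7, 357.9, 182.1]
eef_rot: [-3.142, -0.0, 0.242]
wrist_force: [-0.1, -0.3, -1.3]
finger_gap: 29.7
finger_force: 25.0
```

```bash

python3 -m inch '[{"gripper":0,"dx":0,"dy":-0.001,"dz":-0.04,"wx":0,"wy":0,"wz":0},{"gripper":0,"dx":0,"dy":-0.001,"dz":-0.08,"wx":0,"wy":0,"wz":0},{"gripper":0,"dx":0,"dy":-0.001,"dz":-0.12,"wx":0,"wy":0,"wz":0},{"gripper":0,"dx":0,"dy":-0.001,"dz":-0.152,"wx":0,"wy":0,"wz":0},{"gripper":0,"dx":0,"dy":-0.001,"dz":-0.152,"wx":0,"wy":0,"wz":0}]' && python3 -m inch '[{"gripper":0.7,"dx":0,"dy":0,"dz":0,"wx":0,"wy":0,"wz":0},{"gripper":0.7,"dx":0,"dy":0,"dz":0,"wx":0,"wy":0,"wz":0},{"gripper":0.7,"dx":0,"dy":0,"dz":0,"wx":0,"wy":0,"wz":0},{"gripper":0.7,"dx":0,"dy":0,"dz":0.04,"wx":0,"wy":0,"wz":0},{"gripper":0.7,"dx":0,"dy":0,"dz":0.08,"wx":0,"wy":0,"wz":0}]'
python3 -m inch '[{"gripper":0.75,"dx":0,"dy":0,"dz":0.04,"wx":0,"wy":0,"wz":0},{"gripper":0.75,"dx":0,"dy":0,"dz":0.08,"wx":0,"wy":0,"wz":0},{"gripper":0.75,"dx":0,"dy":-0.08,"dz":0.12,"wx":0,"wy":0,"wz":-8},{"gripper":0.75,"dx":0,"dy":-0.08,"dz":0.14,"wx":0,"wy":0,"wz":-8},{"gripper":0.75,"dx":0,"dy":-0.08,"dz":0.14,"wx":0,"wy":0,"wz":-8}]'
python3 - <<'E'
from h import *
im,K,R,c=cam("wrist"); cv2.imwrite("pics/w6.png",im); np.savez("w6.npz",K=K,R=R,c=c)
E
```

```text
clock: 10.45
eef_pos: [410.6, 352.7, 24.2]
eef_rot: [3.138, 0.008, 0.238]
wrist_force: [-0.6, -0.7, -0.4]
finger_gap: 29.8
finger_force: 25.0
clock: 10.87
eef_pos: [411.7, 355.7, 111.1]
eef_rot: [3.141, 0.001, 0.239]
wrist_force: [0.7, 0.7, 1.1]
finger_gap: 59.7
finger_force: 0.0
clock: 11.28
eef_pos: [412.7, 274.2, 255.1]
eef_rot: [-3.139, -0.007, 0.098]
wrist_force: [0.6, 0.9, 0.5]
finger_gap: 70.1
finger_force: 0.0
```

View pics/w6.png

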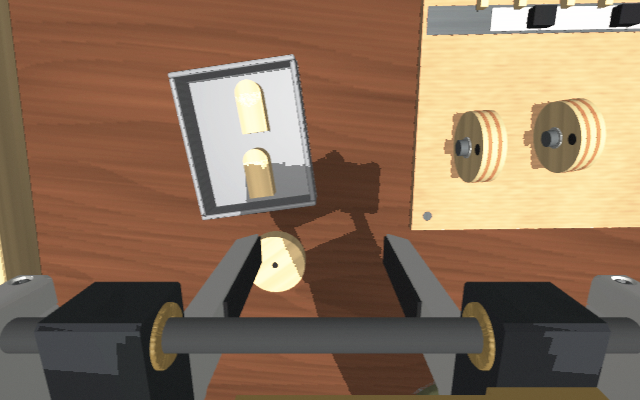

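Both offcuts lie in the bin at (250,108) and (259,173). The wheels' left stub ends are at (462,148) and (547,138).

```bash
python3 - <<'E'
from h import *
d=np.load("w6.npz");K,R,c=d["K"],d["R"],d["c"]
o=np.array([572.8,-5.8]);th=.11
for p in [(461,148),(547,138)]: q=ray(K,R,c,p,52); print(q,todock(q,o,th))
d=np.load("w2.npz");K,R,c=d["K"],d["R"],d["c"]
for p in [(271,157),(317,151),(349,148)]: q=ray(K,R,c,p,52); print(q,todock(q,o,th))
for k in [(0,95),(0,0),(100,95),(100,0)]:print(k,o+np.array([[np.cos(th),-np.sin(th)],[np.sin(th),np.cos(th)]])@k)
E
```

```text
[469.04185579 121.44119976  52.        ] [-89.16271745 137.86255918]
[489.54163288  26.81943388  52.        ] [-79.17425568  41.56224729]
[475.23741651  82.73939458  52.        ] [-87.2532205   98.71452579]
[489.73520709  25.57161667  52.        ] [-79.11883466  40.30072152]
[498.29132412 -14.09400733  52.        ] [-7.49688548e+01 -6.44433243e-02]
(0, 95) [562.37106142  88.62582931]
(0, 0) [572.8  -5.8]
(100, 95) [661.76667122  99.60365939]
(100, 0) [672.1956098    5.17783008]
```

```bash

python3 -m inch '[{"gripper":0.75,"dx":0.06,"dy":-0.173,"dz":-0.03,"wx":0,"wy":0,"wz":3.5},{"gripper":0.75,"dx":0.06,"dy":-0.173,"dz":-0.03,"wx":0,"wy":0,"wz":3.5},{"gripper":0.75,"dx":0.06,"dy":-0.173,"dz":-0.03,"wx":0,"wy":0,"wz":3.5},{"gripper":0.75,"dx":0.06,"dy":-0.173,"dz":-0.05,"wx":0,"wy":0,"wz":3.5},{"gripper":0.75,"dx":0.06,"dy":-0.173,"dz":-0.09,"wx":0,"wy":0,"wz":3.5}]' 5
python3 -m inch '[{"gripper":0.75,"dx":0,"dy":0,"dz":-0.03,"wx":0,"wy":0,"wz":0},{"gripper":0.75,"dx":0,"dy":0,"dz":-0.03,"wx":0,"wy":0,"wz":0},{"gripper":0.75,"dx":0,"dy":0,"dz":-0.03,"wx":0,"wy":0,"wz":0},{"gripper":0.75,"dx":0,"dy":0,"dz":-0.03,"wx":0,"wy":0,"wz":0},{"gripper":0.75,"dx":0,"dy":0,"dz":-0.03,"wx":0,"wy":0,"wz":0}]' 5
python3 - <<'E'
from h import *
im,K,R,c=cam("wrist"); cv2.imwrite("pics/w7.png",im); np.savez("w7.npz",K=K,R=R,c=c)
E
```

```text
clock: 11.75
eef_pos: [473.0, 106.0, 175.5]
eef_rot: [3.141, -0.008, 0.16]
wrist_force: [2.0, 0.3, -0.8]
finger_gap: 69.9
finger_force: 0.0
clock: 12.17
eef_pos: [471.1, 109.5, 144.7]
eef_rot: [-3.142, -0.003, 0.162]
wrist_force: [-0.2, 0.5, 0.5]
finger_gap: 70.6
finger_force: 0.0
```

View pics/w7.png

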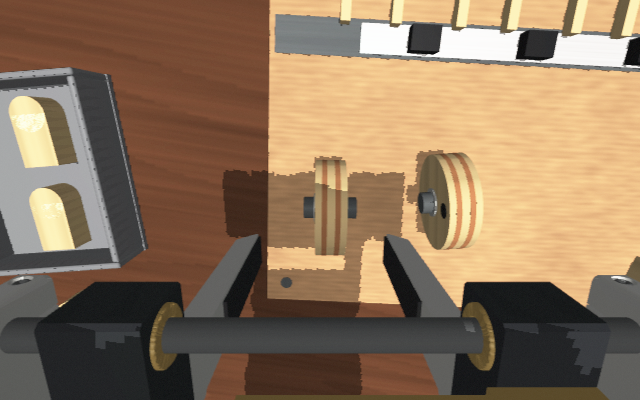

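The wheel stands between the fingers with stub ends at (304,207) and (357,207). I'll compute the tool offset.

```bash
python3 - <<'E'
from h import *
d=np.load("w7.npz");K,R,c=d["K"],d["R"],d["c"]
s=manip.read_state(); print(s["eef_pos"],s["eef_rot"])
a=ray(K,R,c,(304,207.5),52);b=ray(K,R,c,(357,207.5),52); print(a,b,(a+b)/2,np.linalg.norm(a-b),np.degrees(np.arctan2(b[0]-a[0],a[1]-b[1])))
# wheel rim near/far column centres
for p in [(331,160),(331,253)]: print(ray(K,R,c,p,60))
a=ray(K,R,c,(423,203),52); print("w1L",a)
E
```

```text
[470.96266405 109.38819266 144.42373114] [-3.14157103e+00 -3.09001554e-03  1.62133150e-01]
[468.45487923 125.30498056  52.        ] [475.71670045  80.7430263   52.        ] [472.08578984 103.02400343  52.        ] 45.149770935186474 9.255568826350027
[512.90860863 109.74602026  60.        ]
[434.4078318   96.40045476  60.        ]
w1L [488.61538503  26.18682384  52.        ]
```

```bash

python3 -m inch '[{"gripper":0.75,"dx":0.001,"dy":-0.0065,"dz":-0.02,"wx":0,"wy":0,"wz":0},{"gripper":0.75,"dx":0.001,"dy":-0.0065,"dz":-0.05,"wx":0,"wy":0,"wz":0},{"gripper":0.75,"dx":0.001,"dy":-0.0065,"dz":-0.08,"wx":0,"wy":0,"wz":0},{"gripper":0.75,"dx":0.001,"dy":-0.0065,"dz":-0.11,"wx":0,"wy":0,"wz":0},{"gripper":0.75,"dx":0.001,"dy":-0.0065,"dz":-0.11,"wx":0,"wy":0,"wz":0}]' 4
python3 -m inch '[{"gripper":0.6,"dx":0,"dy":0,"dz":0,"wx":0,"wy":0,"wz":0},{"gripper":0.55,"dx":0,"dy":0,"dz":0,"wx":0,"wy":0,"wz":0},{"gripper":0.52,"dx":0,"dy":0,"dz":0,"wx":0,"wy":0,"wz":0},{"gripper":0.52,"dx":0,"dy":0,"dz":0,"wx":0,"wy":0,"wz":0},{"gripper":0.52,"dx":0,"dy":0,"dz":0,"wx":0,"wy":0,"wz":0}]' 4
python3 - <<'E'
from h import *
im,K,R,c=cam("wrist"); cv2.imwrite("pics/w8.png",im); np.savez("w8.npz",K=K,R=R,c=c)
E
```

```text
clock: 12.63
eef_pos: [469.1, 102.2, 29.2]
eef_rot: [-3.141, 0.006, 0.162]
wrist_force: [-0.0, 0.6, 0.1]
finger_gap: 70.7
finger_force: 0.0
clock: 13.05
eef_pos: [471.8, 102.3, 33.7]
eef_rot: [3.142, -0.002, 0.161]
wrist_force: [-1.3, 0.2, 0.2]
finger_gap: 49.1
finger_force: 0.0
```

View pics/w8.png

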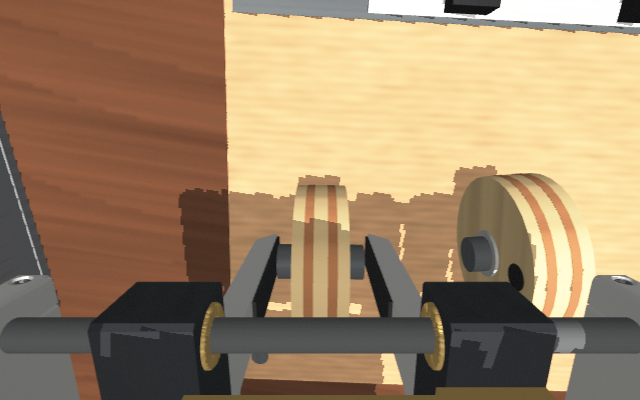

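Both pads sit clear and even of the stubs, (277,260) and (365,260). Next I close lightly and roll back 30 mm to make room for a gentle S-curve.

```bash

python3 -m inch '[{"gripper":0.4,"dx":0,"dy":0,"dz":0,"wx":0,"wy":0,"wz":0},{"gripper":0.4,"dx":0,"dy":0,"dz":0,"wx":0,"wy":0,"wz":0},{"gripper":0.4,"dx":0,"dy":0,"dz":0,"wx":0,"wy":0,"wz":0},{"gripper":0.4,"dx":0,"dy":0,"dz":0,"wx":0,"wy":0,"wz":0},{"gripper":0.4,"dx":0,"dy":0,"dz":-0.001,"wx":0,"wy":0,"wz":0}]' 4
python3 -m inch '[{"gripper":0.4,"dx":-0.004,"dy":-0.0007,"dz":-0.0005,"wx":0,"wy":0,"wz":0},{"gripper":0.4,"dx":-0.012,"dy":-0.002,"dz":-0.0005,"wx":0,"wy":0,"wz":0},{"gripper":0.4,"dx":-0.02,"dy":-0.0033,"dz":-0.0005,"wx":0,"wy":0,"wz":0},{"gripper":0.4,"dx":-0.027,"dy":-0.0045,"dz":-0.0005,"wx":0,"wy":0,"wz":0},{"gripper":0.4,"dx":-0.03,"dy":-0.005,"dz":-0.0005,"wx":0,"wy":0,"wz":0}]' 4
python3 - <<'E'
from h import *
im,K,R,c=cam("wrist"); cv2.imwrite("pics/w9.png",im); np.savez("w9.npz",K=K,R=R,c=c)
E
```

```text
clock: 13.52
eef_pos: [471.6, 102.4, 31.9]
eef_rot: [-3.141, -0.001, 0.161]
wrist_force: [-0.5, 3.7, 7.1]
finger_gap: 43.9
finger_force: 4.0
clock: 13.93
eef_pos: [440.7, 97.3, 31.2]
eef_rot: [-3.141, -0.0, 0.161]
wrist_force: [0.3, 2.7, 2.9]
finger_gap: 43.8
finger_force: 4.0
```

View pics/w9.png

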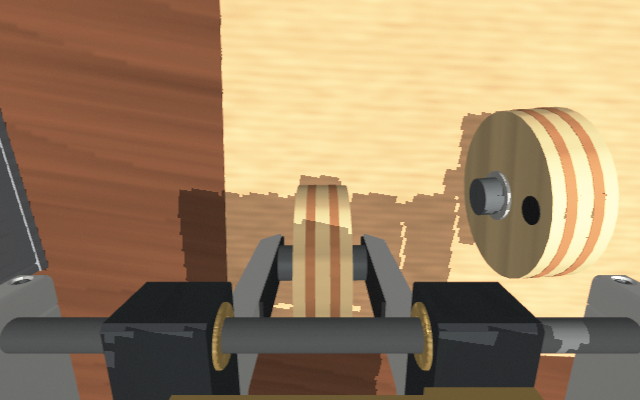

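The wheel (323,250) is held and rolled back while w1 at (540,190) stands untouched. Now the S-curve towards the left lane.

```bash

python3 -m inch '[{"gripper":0.4,"dx":0.006,"dy":0.0008,"dz":0,"wx":0,"wy":0,"wz":-3.6},{"gripper":0.4,"dx":0.012,"dy":0.0012,"dz":0,"wx":0,"wy":0,"wz":-7.2},{"gripper":0.4,"dx":0.018,"dy":0.0012,"dz":0,"wx":0,"wy":0,"wz":-10.8},{"gripper":0.4,"dx":0.024,"dy":0.0009,"dz":0,"wx":0,"wy":0,"wz":-14.4},{"gripper":0.4,"dx":0.03,"dy":0.0002,"dz":0,"wx":0,"wy":0,"wz":-18}]' 4
python3 -m inch '[{"gripper":0.4,"dx":0.0125,"dy":-0.0019,"dz":0,"wx":0,"wy":0,"wz":0},{"gripper":0.4,"dx":0.025,"dy":-0.0038,"dz":0,"wx":0,"wy":0,"wz":0},{"gripper":0.4,"dx":0.0375,"dy":-0.0057,"dz":0,"wx":0,"wy":0,"wz":0},{"gripper":0.4,"dx":0.05,"dy":-0.0076,"dz":0,"wx":0,"wy":0,"wz":0},{"gripper":0.4,"dx":0.0625,"dy":-0.0095,"dz":0,"wx":0,"wy":0,"wz":0}]' 4
python3 -m inch '[{"gripper":0.4,"dx":0.005,"dy":-0.0006,"dz":0,"wx":0,"wy":0,"wz":3},{"gripper":0.4,"dx":0.0095,"dy":-0.001,"dz":0,"wx":0,"wy":0,"wz":6},{"gripper":0.4,"dx":0.0145,"dy":-0.001,"dz":0,"wx":0,"wy":0,"wz":9},{"gripper":0.4,"dx":0.019,"dy":-0.0009,"dz":0,"wx":0,"wy":0,"wz":12},{"gripper":0.4,"dx":0.024,"dy":-0.0005,"dz":0,"wx":0,"wy":0,"wz":15}]' 4
python3 - <<'E'
from h import *
im,K,R,c=cam("wrist"); cv2.imwrite("pics/w10.png",im); np.savez("w10.npz",K=K,R=R,c=c)
s=manip.read_state();print(s["eef_pos"],s["eef_rot"],todock(s["eef_pos"],(572.8,-5.8),.11))
E
```

```text
clock: 14.4
eef_pos: [471.8, 97.3, 31.1]
eef_rot: [3.142, -0.0, -0.156]
wrist_force: [-0.3, 0.5, 4.4]
finger_gap: 44.0
finger_force: 4.0
clock: 14.82
eef_pos: [534.5, 87.6, 31.0]
eef_rot: [3.142, -0.0, -0.153]
wrist_force: [-0.4, 0.5, 3.7]
finger_gap: 44.3
finger_force: 4.0
clock: 15.23
eef_pos: [558.1, 87.2, 31.0]
eef_rot: [3.141, -0.0, 0.111]
wrist_force: [-1.2, 0.6, 2.9]
finger_gap: 43.6
finger_force: 4.0
[558.78775531  87.24263923  31.06694619] [ 3.14145959e+00 -6.42512839e-04  1.14809235e-01] [-3.71349322 94.01853905]
```

View pics/w10.png

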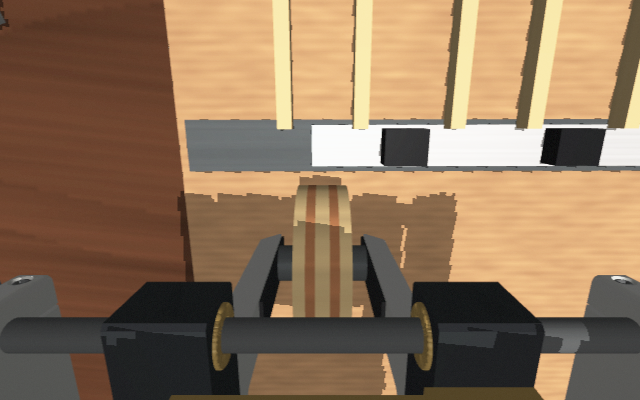

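The wheel (323,250) is lined up with the left lane's strips, (286,128) and (362,128). Rolling in.

```bash

python3 -m inch '[{"gripper":0.4,"dx":0.012,"dy":0.0013,"dz":0,"wx":0,"wy":0,"wz":0},{"gripper":0.4,"dx":0.028,"dy":0.0031,"dz":0,"wx":0,"wy":0,"wz":0},{"gripper":0.4,"dx":0.046,"dy":0.0051,"dz":0,"wx":0,"wy":0,"wz":0},{"gripper":0.4,"dx":0.064,"dy":0.0071,"dz":0,"wx":0,"wy":0,"wz":0},{"gripper":0.4,"dx":0.08,"dy":0.0088,"dz":0,"wx":0,"wy":0,"wz":0}]' 4
python3 -m inch '[{"gripper":0.4,"dx":0.008,"dy":0.0009,"dz":0,"wx":0,"wy":0,"wz":0},{"gripper":0.4,"dx":0.014,"dy":0.0015,"dz":0,"wx":0,"wy":0,"wz":0},{"gripper":0.4,"dx":0.018,"dy":0.002,"dz":0,"wx":0,"wy":0,"wz":0},{"gripper":0.4,"dx":0.022,"dy":0.0024,"dz":0,"wx":0,"wy":0,"wz":0},{"gripper":0.4,"dx":0.025,"dy":0.0027,"dz":0,"wx":0,"wy":0,"wz":0}]' 4
python3 -m inch '[{"gripper":0.4,"dx":0.001,"dy":0.0001,"dz":0,"wx":0,"wy":0,"wz":0},{"gripper":0.4,"dx":0.002,"dy":0.0002,"dz":0,"wx":0,"wy":0,"wz":0},{"gripper":0.4,"dx":0.003,"dy":0.0003,"dz":0,"wx":0,"wy":0,"wz":0},{"gripper":0.4,"dx":0.003,"dy":0.0003,"dz":0,"wx":0,"wy":0,"wz":0},{"gripper":0.4,"dx":0.003,"dy":0.0003,"dz":0,"wx":0,"wy":0,"wz":0}]' 4
python3 - <<'E'
from h import *
im,K,R,c=cam("wrist"); cv2.imwrite("pics/w11.png",im); np.savez("w11.npz",K=K,R=R,c=c)
s=manip.read_state();print(s["eef_pos"],s["eef_rot"],todock(s["eef_pos"],(572.8,-5.8),.11))
E
```

```text
clock: 15.7
eef_pos: [638.5, 96.1, 30.8]
eef_rot: [3.141, 0.0, 0.107]
wrist_force: [-0.8, -1.4, 3.4]
finger_gap: 44.0
finger_force: 4.0
clock: 16.12
eef_pos: [662.0, 98.7, 30.5]
eef_rot: [3.141, 0.002, 0.108]
wrist_force: [-6.5, -1.7, 1.6]
finger_gap: 43.9
finger_force: 4.0
clock: 16.53
eef_pos: [664.6, 98.9, 30.2]
eef_rot: [3.141, 0.003, 0.108]
wrist_force: [-4.7, -1.5, -0.0]
finger_gap: 44.1
finger_force: 4.0
[664.60692368  98.91492909  30.21507497] [3.14147246e+00 2.84571924e-03 1.08323238e-01] [102.74747862  94.00363423]
```

Contact at the stop (−6.5 N, then pads slipping). I release, rise, and go over to the second wheel.

```bash

python3 -m inch '[{"gripper":0.5,"dx":0,"dy":0,"dz":0,"wx":0,"wy":0,"wz":0},{"gripper":0.6,"dx":0,"dy":0,"dz":0,"wx":0,"wy":0,"wz":0},{"gripper":0.65,"dx":0,"dy":0,"dz":0,"wx":0,"wy":0,"wz":0},{"gripper":0.65,"dx":0,"dy":0,"dz":0.01,"wx":0,"wy":0,"wz":0},{"gripper":0.65,"dx":0,"dy":0,"dz":0.03,"wx":0,"wy":0,"wz":0}]' 4
python3 -m inch '[{"gripper":0.7,"dx":0,"dy":0,"dz":0.04,"wx":0,"wy":0,"wz":0},{"gripper":0.75,"dx":0,"dy":0,"dz":0.08,"wx":0,"wy":0,"wz":0},{"gripper":0.75,"dx":-0.08,"dy":-0.04,"dz":0.09,"wx":0,"wy":0,"wz":3},{"gripper":0.75,"dx":-0.08,"dy":-0.04,"dz":0.09,"wx":0,"wy":0,"wz":6},{"gripper":0.75,"dx":-0.08,"dy":-0.04,"dz":0.09,"wx":0,"wy":0,"wz":6}]' 4
python3 -m inch '[{"gripper":0.75,"dx":-0.09,"dy":-0.053,"dz":-0.01,"wx":0,"wy":0,"wz":0},{"gripper":0.75,"dx":-0.09,"dy":-0.053,"dz":-0.01,"wx":0,"wy":0,"wz":0},{"gripper":0.75,"dx":-0.09,"dy":-0.053,"dz":-0.01,"wx":0,"wy":0,"wz":0},{"gripper":0.75,"dx":-0.09,"dy":-0.053,"dz":-0.01,"wx":0,"wy":0,"wz":0},{"gripper":0.75,"dx":-0.09,"dy":-0.053,"dz":-0.01,"wx":0,"wy":0,"wz":0}]' 4
python3 - <<'E'
from h import *
im,K,R,c=cam("wrist"); cv2.imwrite("pics/w12.png",im); np.savez("w12.npz",K=K,R=R,c=c)
s=manip.read_state();print(s["eef_pos"],s["eef_rot"])
E
```

```text
clock: 17.0
eef_pos: [664.6, 99.1, 59.5]
eef_rot: [-3.141, 0.004, 0.109]
wrist_force: [-0.5, 0.8, 0.4]
finger_gap: 60.8
finger_force: 0.0
clock: 17.42
eef_pos: [581.4, 57.4, 152.1]
eef_rot: [3.142, 0.001, 0.216]
wrist_force: [0.1, -0.7, 0.4]
finger_gap: 70.2
finger_force: 0.0
clock: 17.83
eef_pos: [495.9, 5.8, 142.2]
eef_rot: [3.141, -0.002, 0.212]
wrist_force: [0.6, 0.3, 0.5]
finger_gap: 70.8
finger_force: 0.0
[496.54472018   6.15958906 142.04673188] [ 3.14121478e+00 -1.85717180e-03  2.12665375e-01]
```

View pics/w12.png

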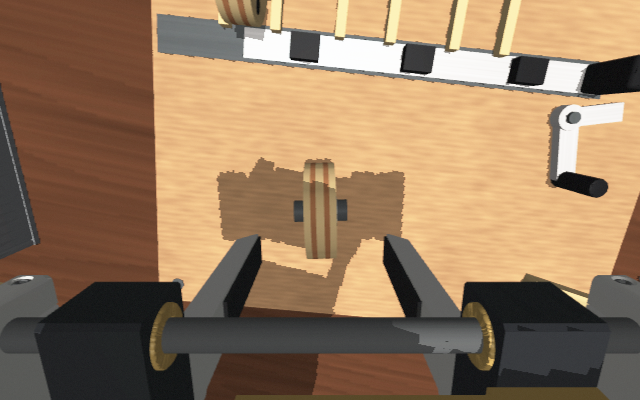

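Wheel 1 stands between the fingers with stub ends at (294,211) and (347,210). Wheel 0 stands in the left lane at (240,12).

```bash
python3 - <<'E'
from h import *
d=np.load("w12.npz");K,R,c=d["K"],d["R"],d["c"]
a=ray(K,R,c,(294,211),52);b=ray(K,R,c,(347,210),52); print(a,b,(a+b)/2,np.degrees(np.arctan2(b[0]-a[0],a[1]-b[1])),todock((a+b)/2,(572.8,-5.8),.11))
a=ray(K,R,c,(319,160),60);b=ray(K,R,c,(321,258),60);print(a,b)
E
```

```text
[488.30290843  29.05875399  52.        ] [498.56220634 -14.60593614  52.        ] [493.43255739   7.22640893  52.        ] 13.222183207592257 [-77.45773653  21.66050158]
[535.88598234  17.45554227  60.        ] [454.56679198  -1.54098247  60.        ]
```

```bash

python3 -m inch '[{"gripper":0.75,"dx":-0.003,"dy":0.001,"dz":-0.02,"wx":0,"wy":0,"wz":1},{"gripper":0.75,"dx":-0.003,"dy":0.001,"dz":-0.05,"wx":0,"wy":0,"wz":1},{"gripper":0.75,"dx":-0.003,"dy":0.001,"dz":-0.08,"wx":0,"wy":0,"wz":1},{"gripper":0.75,"dx":-0.003,"dy":0.001,"dz":-0.1,"wx":0,"wy":0,"wz":1},{"gripper":0.75,"dx":-0.003,"dy":0.001,"dz":-0.109,"wx":0,"wy":0,"wz":1}]' 4
python3 -m inch '[{"gripper":0.6,"dx":0,"dy":0,"dz":0,"wx":0,"wy":0,"wz":0},{"gripper":0.55,"dx":0,"dy":0,"dz":0,"wx":0,"wy":0,"wz":0},{"gripper":0.52,"dx":0,"dy":0,"dz":0,"wx":0,"wy":0,"wz":0},{"gripper":0.52,"dx":0,"dy":0,"dz":0,"wx":0,"wy":0,"wz":0},{"gripper":0.52,"dx":0,"dy":0,"dz":0,"wx":0,"wy":0,"wz":0}]' 4
python3 - <<'E'
from h import *
im,K,R,c=cam("wrist"); cv2.imwrite("pics/w13.png",im)
g=cv2.cvtColor(im,cv2.COLOR_BGR2GRAY)[262]; print(g[255:395:2].tolist())
E
```

```text
clock: 18.3
eef_pos: [492.4, 7.8, 29.5]
eef_rot: [-3.141, 0.003, 0.231]
wrist_force: [-0.4, -0.4, 0.1]
finger_gap: 70.2
finger_force: 0.0
clock: 18.72
eef_pos: [493.3, 7.1, 33.0]
eef_rot: [3.141, -0.002, 0.231]
wrist_force: [0.2, -0.6, 0.4]
finger_gap: 49.1
finger_force: 0.0
[91, 89, 90, 89, 89, 88, 48, 17, 16, 15, 18, 18, 54, 65, 62, 63, 62, 64, 62, 111, 133, 135, 132, 134, 135, 122, 92, 92, 92, 92, 111, 134, 134, 134, 134, 133, 134, 133, 97, 93, 90, 91, 91, 133, 135, 132, 134, 133, 134, 70, 63, 62, 62, 63, 62, 63, 44, 18, 17, 19, 21, 44, 88, 89, 89, 90, 89, 89, 88, 87]
```

Row 262 shows stubs and pads symmetric about column 323, so I close and roll back 45 mm.

```bash

python3 -m inch '[{"gripper":0.4,"dx":0,"dy":0,"dz":0,"wx":0,"wy":0,"wz":0},{"gripper":0.4,"dx":0,"dy":0,"dz":0,"wx":0,"wy":0,"wz":0},{"gripper":0.4,"dx":0,"dy":0,"dz":0,"wx":0,"wy":0,"wz":0},{"gripper":0.4,"dx":0,"dy":0,"dz":0,"wx":0,"wy":0,"wz":0},{"gripper":0.4,"dx":0,"dy":0,"dz":-0.001,"wx":0,"wy":0,"wz":0}]' 4
python3 -m inch '[{"gripper":0.4,"dx":-0.006,"dy":-0.0014,"dz":-0.0005,"wx":0,"wy":0,"wz":0},{"gripper":0.4,"dx":-0.017,"dy":-0.004,"dz":-0.0005,"wx":0,"wy":0,"wz":0},{"gripper":0.4,"dx":-0.028,"dy":-0.0066,"dz":-0.0005,"wx":0,"wy":0,"wz":0},{"gripper":0.4,"dx":-0.039,"dy":-0.0092,"dz":-0.0005,"wx":0,"wy":0,"wz":0},{"gripper":0.4,"dx":-0.044,"dy":-0.0103,"dz":-0.0005,"wx":0,"wy":0,"wz":0}]' 4
python3 -m inch '[{"gripper":0.4,"dx":0.007,"dy":0.0013,"dz":0,"wx":0,"wy":0,"wz":-4.4},{"gripper":0.4,"dx":0.014,"dy":0.0021,"dz":0,"wx":0,"wy":0,"wz":-8.8},{"gripper":0.4,"dx":0.021,"dy":0.0024,"dz":0,"wx":0,"wy":0,"wz":-13.2},{"gripper":0.4,"dx":0.028,"dy":0.0022,"dz":0,"wx":0,"wy":0,"wz":-17.6},{"gripper":0.4,"dx":0.035,"dy":0.0014,"dz":0,"wx":0,"wy":0,"wz":-22}]' 4
python3 -m inch '[{"gripper":0.4,"dx":0.008,"dy":-0.0012,"dz":0,"wx":0,"wy":0,"wz":0},{"gripper":0.4,"dx":0.016,"dy":-0.0024,"dz":0,"wx":0,"wy":0,"wz":0},{"gripper":0.4,"dx":0.024,"dy":-0.0037,"dz":0,"wx":0,"wy":0,"wz":0},{"gripper":0.4,"dx":0.032,"dy":-0.0049,"dz":0,"wx":0,"wy":0,"wz":0},{"gripper":0.4,"dx":0.041,"dy":-0.0063,"dz":0,"wx":0,"wy":0,"wz":0}]' 4
python3 -m inch '[{"gripper":0.4,"dx":0.005,"dy":-0.0006,"dz":0,"wx":0,"wy":0,"wz":3},{"gripper":0.4,"dx":0.0095,"dy":-0.001,"dz":0,"wx":0,"wy":0,"wz":6},{"gripper":0.4,"dx":0.0145,"dy":-0.001,"dz":0,"wx":0,"wy":0,"wz":9},{"gripper":0.4,"dx":0.019,"dy":-0.0009,"dz":0,"wx":0,"wy":0,"wz":12},{"gripper":0.4,"dx":0.024,"dy":-0.0005,"dz":0,"wx":0,"wy":0,"wz":15}]' 4
python3 - <<'E'
from h import *
im,K,R,c=cam("wrist"); cv2.imwrite("pics/w14.png",im); np.savez("w14.npz",K=K,R=R,c=c)
s=manip.read_state();print(s["eef_pos"],s["eef_rot"],todock(s["eef_pos"],(572.8,-5.8),.11))
E
```

```text
clock: 19.18
eef_pos: [493.2, 6.9, 31.5]
eef_rot: [3.141, -0.001, 0.231]
wrist_force: [0.9, -1.4, 6.5]
finger_gap: 44.0
finger_force: 4.0
clock: 19.6
eef_pos: [448.1, -3.6, 30.7]
eef_rot: [3.141, -0.0, 0.231]
wrist_force: [0.3, -1.3, 3.0]
finger_gap: 44.2
finger_force: 4.0
clock: 20.02
eef_pos: [484.1, -1.7, 30.5]
eef_rot: [-3.141, -0.0, -0.157]
wrist_force: [-1.7, -0.8, 2.7]
finger_gap: 44.2
finger_force: 4.0
clock: 20.43
eef_pos: [525.5, -8.1, 30.5]
eef_rot: [-3.141, -0.0, -0.152]
wrist_force: [-0.1, 0.9, 3.0]
finger_gap: 44.1
finger_force: 4.0
clock: 20.85
eef_pos: [549.4, -8.8, 30.6]
eef_rot: [3.141, -0.0, 0.112]
wrist_force: [-0.2, -0.3, 3.2]
finger_gap: 43.9
finger_force: 4.0
[550.00746281  -8.68304167  30.56440631] [ 3.14147506e+00 -6.10708514e-04  1.16090952e-01] [-22.97127675  -0.36349085]
```

View pics/w14.png

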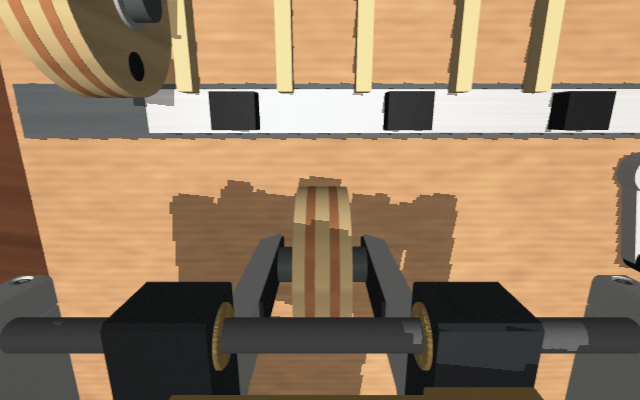

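Wheel 1 (323,250) is lined up with the middle lane's strips, (285,90) and (364,90). Wheel 0's mark at (136,66) now points backwards, so it truly rolled. Rolling in.

```bash

python3 -m inch '[{"gripper":0.4,"dx":0.012,"dy":0.0013,"dz":0,"wx":0,"wy":0,"wz":0},{"gripper":0.4,"dx":0.03,"dy":0.0033,"dz":0,"wx":0,"wy":0,"wz":0},{"gripper":0.4,"dx":0.05,"dy":0.0055,"dz":0,"wx":0,"wy":0,"wz":0},{"gripper":0.4,"dx":0.07,"dy":0.0077,"dz":0,"wx":0,"wy":0,"wz":0},{"gripper":0.4,"dx":0.09,"dy":0.0099,"dz":0,"wx":0,"wy":0,"wz":0}]' 4
python3 -m inch '[{"gripper":0.4,"dx":0.01,"dy":0.0011,"dz":0,"wx":0,"wy":0,"wz":0},{"gripper":0.4,"dx":0.019,"dy":0.0021,"dz":0,"wx":0,"wy":0,"wz":0},{"gripper":0.4,"dx":0.026,"dy":0.0029,"dz":0,"wx":0,"wy":0,"wz":0},{"gripper":0.4,"dx":0.031,"dy":0.0034,"dz":0,"wx":0,"wy":0,"wz":0},{"gripper":0.4,"dx":0.034,"dy":0.0037,"dz":0,"wx":0,"wy":0,"wz":0}]' 4
python3 -m inch '[{"gripper":0.4,"dx":0.001,"dy":0.0001,"dz":0,"wx":0,"wy":0,"wz":0},{"gripper":0.4,"dx":0.002,"dy":0.0002,"dz":0,"wx":0,"wy":0,"wz":0},{"gripper":0.4,"dx":0.003,"dy":0.0003,"dz":0,"wx":0,"wy":0,"wz":0},{"gripper":0.4,"dx":0.003,"dy":0.0003,"dz":0,"wx":0,"wy":0,"wz":0},{"gripper":0.4,"dx":0.003,"dy":0.0003,"dz":0,"wx":0,"wy":0,"wz":0}]' 4
python3 -m inch '[{"gripper":0.5,"dx":0,"dy":0,"dz":0,"wx":0,"wy":0,"wz":0},{"gripper":0.6,"dx":0,"dy":0,"dz":0,"wx":0,"wy":0,"wz":0},{"gripper":0.65,"dx":0,"dy":0,"dz":0,"wx":0,"wy":0,"wz":0},{"gripper":0.65,"dx":0,"dy":0,"dz":0.01,"wx":0,"wy":0,"wz":0},{"gripper":0.65,"dx":0,"dy":0,"dz":0.03,"wx":0,"wy":0,"wz":0}]' 4
```

```text
clock: 21.32
eef_pos: [639.6, 1.3, 30.3]
eef_rot: [3.142, 0.0, 0.108]
wrist_force: [-0.1, 0.2, 3.0]
finger_gap: 44.3
finger_force: 4.0
clock: 21.73
eef_pos: [672.5, 4.9, 30.1]
eef_rot: [-3.142, 0.002, 0.108]
wrist_force: [-5.3, -0.5, 1.5]
finger_gap: 44.1
finger_force: 4.0
clock: 22.15
eef_pos: [674.6, 5.1, 29.7]
eef_rot: [-3.141, 0.003, 0.108]
wrist_force: [-5.9, -1.4, 0.0]
finger_gap: 43.9
finger_force: 4.0
clock: 22.57
eef_pos: [674.6, 5.4, 59.0]
eef_rot: [-3.141, 0.004, 0.109]
wrist_force: [-0.8, 0.5, 0.1]
finger_gap: 60.7
finger_force: 0.0
```

Both wheels are home. Now over to the right side of the chock handle (world ≈ 650, −203), closing the fingers on the way.

```bash

python3 -m inch '[{"gripper":0.7,"dx":0,"dy":0,"dz":0.04,"wx":0,"wy":0,"wz":0},{"gripper":0.7,"dx":0,"dy":0,"dz":0.08,"wx":0,"wy":0,"wz":0},{"gripper":0,"dx":0,"dy":-0.04,"dz":0.1,"wx":0,"wy":0,"wz":0},{"gripper":0,"dx":-0.005,"dy":-0.08,"dz":0.1,"wx":0,"wy":0,"wz":0},{"gripper":0,"dx":-0.005,"dy":-0.1,"dz":0.1,"wx":0,"wy":0,"wz":0}]' 20 >/dev/null
python3 -m inch '[{"gripper":0,"dx":-0.017,"dy":-0.145,"dz":0.0,"wx":0,"wy":0,"wz":0},{"gripper":0,"dx":-0.017,"dy":-0.145,"dz":0,"wx":0,"wy":0,"wz":0},{"gripper":0,"dx":-0.017,"dy":-0.145,"dz":0,"wx":0,"wy":0,"wz":0},{"gripper":0,"dx":-0.017,"dy":-0.145,"dz":0,"wx":0,"wy":0,"wz":0},{"gripper":0,"dx":-0.017,"dy":-0.145,"dz":0,"wx":0,"wy":0,"wz":0}]' 20
python3 - <<'E'
from h import *
im,K,R,c=cam("wrist"); cv2.imwrite("pics/w15.png",im); np.savez("w15.npz",K=K,R=R,c=c)
E
```

```text
clock: 23.4
eef_pos: [652.6, -244.4, 161.2]
eef_rot: [3.141, -0.001, 0.104]
wrist_force: [-0.2, 0.3, 0.2]
finger_gap: 15.5
finger_force: 0.0
```

View pics/w15.png

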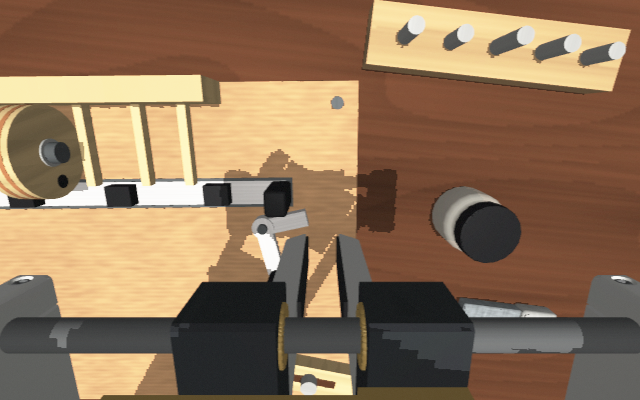

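The view shows the handle block at about (277,200), the lever pivot at (262,228) with its nose at (300,218), and wheel 1 home at (45,150). I have now used more than the 14 allowed views, so I'll check only numerically from here on.

```bash
python3 - <<'E'
from h import *
d=np.load("w15.npz");K,R,c=d["K"],d["R"],d["c"]; print(c)
for p,z in [((277,203),62),((264,217),62),((290,212),62),((262,228),20),((302,218),20),((306,212),20)]:
    q=ray(K,R,c,p,z); print(p,q.round(1),todock(q,(572.8,-5.8),.11).round(1))
im=cv2.imread("pics/w15.png"); g=cv2.cvtColor(im,cv2.COLOR_BGR2GRAY)
for r in (176,180,184,190,196,202,208,214,218): print(r,[int(v) for v in g[r,255:300:3]])
E
```

```text
[ 726.11532693 -235.90313672  341.44512294]
(277, 203) [ 650.4 -204.7   62. ] [  55.3 -206.2]
(264, 217) [ 636.6 -194.2   62. ] [  42.7 -194.3]
(290, 212) [ 643.5 -216.6   62. ] [  47.1 -217.3]
(262, 228) [ 611.2 -186.6   20. ] [  18.3 -184. ]
(302, 218) [ 626.  -226.3   20. ] [  28.7 -225. ]
(306, 212) [ 632.7 -229.7   20. ] [  35.  -229.1]
176 [128, 121, 121, 123, 125, 126, 126, 128, 126, 127, 127, 129, 129, 129, 127]
180 [102, 102, 101, 101, 100, 110, 109, 111, 110, 130, 117, 77, 78, 127, 128]
184 [189, 189, 190, 190, 192, 54, 17, 20, 18, 22, 19, 18, 66, 126, 125]
190 [182, 182, 182, 146, 21, 17, 21, 18, 16, 17, 19, 20, 62, 127, 129]
196 [181, 182, 181, 23, 35, 37, 39, 39, 40, 40, 23, 18, 55, 130, 128]
202 [183, 182, 183, 44, 34, 36, 37, 35, 37, 38, 20, 19, 60, 121, 122]
208 [125, 122, 121, 48, 33, 33, 32, 35, 37, 37, 24, 32, 127, 128, 126]
214 [128, 128, 128, 96, 29, 30, 33, 33, 33, 33, 21, 134, 174, 173, 174]
218 [121, 125, 167, 152, 104, 142, 173, 174, 176, 181, 184, 179, 175, 176, 175]
```

```bash

python3 -m inch '[{"gripper":0,"dx":0.004,"dy":0,"dz":-0.03,"wx":0,"wy":0,"wz":0},{"gripper":0,"dx":0.004,"dy":0,"dz":-0.06,"wx":0,"wy":0,"wz":0},{"gripper":0,"dx":0.004,"dy":0,"dz":-0.09,"wx":0,"wy":0,"wz":0},{"gripper":0,"dx":0.004,"dy":0,"dz":-0.12,"wx":0,"wy":0,"wz":0},{"gripper":0,"dx":0.004,"dy":0,"dz":-0.127,"wx":0,"wy":0,"wz":0}]' 20
python3 -m inch '[{"gripper":0,"dx":0,"dy":0.005,"dz":0,"wx":0,"wy":0,"wz":0},{"gripper":0,"dx":-0.001,"dy":0.01,"dz":0,"wx":0,"wy":0,"wz":0},{"gripper":0,"dx":-0.002,"dy":0.015,"dz":0,"wx":0,"wy":0,"wz":0},{"gripper":0,"dx":-0.002,"dy":0.02,"dz":0,"wx":0,"wy":0,"wz":0},{"gripper":0,"dx":-0.003,"dy":0.025,"dz":0,"wx":0,"wy":0,"wz":0}]' 20
python3 -m inch '[{"gripper":0,"dx":-0.001,"dy":0.006,"dz":0,"wx":0,"wy":0,"wz":0},{"gripper":0,"dx":-0.001,"dy":0.012,"dz":0,"wx":0,"wy":0,"wz":0},{"gripper":0,"dx":-0.002,"dy":0.018,"dz":0,"wx":0,"wy":0,"wz":0},{"gripper":0,"dx":-0.003,"dy":0.024,"dz":0,"wx":0,"wy":0,"wz":0},{"gripper":0,"dx":-0.003,"dy":0.03,"dz":0,"wx":0,"wy":0,"wz":0}]' 20
```

```text
clock: 23.87
eef_pos: [656.0, -237.3, 28.8]
eef_rot: [-3.138, 0.006, 0.11]
wrist_force: [0.0, 0.7, -0.6]
finger_gap: 0.5
finger_force: 0.0
clock: 24.28
eef_pos: [655.6, -214.4, 35.6]
eef_rot: [3.14, -0.003, 0.109]
wrist_force: [1.5, -3.1, 2.5]
finger_gap: 0.5
finger_force: 1.3
clock: 24.7
eef_pos: [651.4, -184.1, 33.5]
eef_rot: [-3.142, 0.0, 0.109]
wrist_force: [-0.4, -2.7, 1.8]
finger_gap: 0.5
finger_force: 1.3
```

```bash

python3 -m inch '[{"gripper":0,"dx":0,"dy":0.002,"dz":0,"wx":0,"wy":0,"wz":0},{"gripper":0,"dx":0,"dy":0.004,"dz":0,"wx":0,"wy":0,"wz":0},{"gripper":0,"dx":0,"dy":0.005,"dz":0,"wx":0,"wy":0,"wz":0},{"gripper":0,"dx":-0.001,"dy":0.006,"dz":0,"wx":0,"wy":0,"wz":0},{"gripper":0,"dx":-0.001,"dy":0.006,"dz":0,"wx":0,"wy":0,"wz":0}]' 20
python3 -m inch '[{"gripper":0,"dx":0,"dy":0.001,"dz":0,"wx":0,"wy":0,"wz":0},{"gripper":0,"dx":0,"dy":0.002,"dz":0,"wx":0,"wy":0,"wz":0},{"gripper":0,"dx":0,"dy":0.003,"dz":0,"wx":0,"wy":0,"wz":0},{"gripper":0,"dx":0,"dy":0.003,"dz":0,"wx":0,"wy":0,"wz":0},{"gripper":0,"dx":0,"dy":0.003,"dz":0,"wx":0,"wy":0,"wz":0}]' 20
```

```text
clock: 25.12
eef_pos: [651.2, -179.3, 33.4]
eef_rot: [3.14, -0.002, 0.108]
wrist_force: [4.3, -5.2, -2.8]
finger_gap: 0.5
finger_force: 2.9
clock: 25.53
eef_pos: [651.2, -179.3, 33.5]
eef_rot: [3.137, -0.002, 0.107]
wrist_force: [5.3, -21.6, -6.2]
finger_gap: -0.0
finger_force: 11.2
```

The slide is at its end stop (−21.6 N, no more motion). I retreat, then go over to the lever knob for a measured (unviewed) picture.

```bash

python3 -m inch '[{"gripper":0,"dx":0.001,"dy":-0.01,"dz":0,"wx":0,"wy":0,"wz":0},{"gripper":0,"dx":0.003,"dy":-0.025,"dz":0,"wx":0,"wy":0,"wz":0},{"gripper":0,"dx":0.003,"dy":-0.025,"dz":0.03,"wx":0,"wy":0,"wz":0},{"gripper":0,"dx":0.003,"dy":-0.025,"dz":0.07,"wx":0,"wy":0,"wz":0},{"gripper":0,"dx":0.003,"dy":-0.025,"dz":0.11,"wx":0,"wy":0,"wz":0}]' 20
python3 -m inch '[{"gripper":0.6,"dx":-0.04,"dy":0,"dz":0.02,"wx":0,"wy":0,"wz":0},{"gripper":0.6,"dx":-0.08,"dy":0,"dz":0.02,"wx":0,"wy":0,"wz":0},{"gripper":0.6,"dx":-0.12,"dy":0,"dz":0.02,"wx":0,"wy":0,"wz":0},{"gripper":0.6,"dx":-0.134,"dy":0,"dz":0.02,"wx":0,"wy":0,"wz":0},{"gripper":0.6,"dx":-0.134,"dy":0,"dz":0.02,"wx":0,"wy":0,"wz":0}]' 20
python3 - <<'E'
from h import *
im,K,R,c=cam("wrist"); cv2.imwrite("pics/w16.png",im); np.savez("w16.npz",K=K,R=R,c=c)
o,th=np.array([572.8,-5.8]),.11
g=cv2.cvtColor(im,cv2.COLOR_BGR2GRAY); m=(g<60).astype(np.uint8)
n,l,s,ce=cv2.connectedComponentsWithStats(m)
print("pred knob",proj(K,R,c,(558,-204,62)),proj(K,R,c,(558,-204,20)))
for i in range(1,n):
    if s[i,4]>80 : print("dark",s[i].tolist(),ce[i].round(0),todock(ray(K,R,c,ce[i],40),o,th).round(0))
w=cv2.inRange(cv2.cvtColor(im,cv2.COLOR_BGR2HSV),(0,0,150),(180,40,255))
n,l,s,ce=cv2.connectedComponentsWithStats(w)
for i in range(1,n):
    if s[i,4]>80: print("white",s[i].tolist(),ce[i].round(0),todock(ray(K,R,c,ce[i],18),o,th).round(0))
E
```

```text
clock: 25.95
eef_pos: [653.1, -201.3, 143.9]
eef_rot: [-3.14, 0.002, 0.108]
wrist_force: [1.0, -0.6, -0.0]
finger_gap: 0.5
finger_force: 0.0
clock: 26.37
eef_pos: [517.4, -201.3, 164.3]
eef_rot: [-3.141, -0.0, 0.107]
wrist_force: [1.3, -0.1, 0.6]
finger_gap: 30.5
finger_force: 0.0
pred knob [331.14045045 158.55009664] [329.99247954 153.33033823]
dark [100, 13, 10, 17, 112] [105.  21.] [75. -8.]
dark [272, 26, 28, 42, 471] [288.  52.] [  51. -159.]
dark [94, 39, 39, 28, 868] [113.  53.] [ 51. -11.]
dark [539, 39, 80, 73, 4517] [579.  76.] [  31. -409.]
dark [0, 40, 30, 27, 717] [13. 54.] [50. 74.]
dark [206, 40, 29, 26, 163] [226.  58.] [  47. -107.]
dark [498, 65, 29, 53, 164] [506.  99.] [  13. -349.]
dark [254, 236, 137, 88, 2304] [319. 297.] [-180. -185.]
dark [9, 282, 255, 118, 12934] [191. 341.] [-232.  -48.]
dark [381, 282, 255, 113, 8160] [448. 331.] [-221. -320.]
dark [78, 387, 24, 13, 132] [ 87. 396.] [-303.   76.]
white [0, 39, 282, 32, 5396] [147.  55.] [ 53. -28.]
white [301, 38, 51, 3, 95] [328.  39.] [  65. -193.]
white [524, 44, 44, 72, 987] [538.  81.] [  29. -388.]
white [302, 49, 50, 6, 144] [330.  51.] [  55. -195.]
white [295, 63, 57, 8, 261] [328.  67.] [  42. -193.]
white [307, 71, 63, 80, 1994] [333. 101.] [  12. -199.]
white [524, 188, 110, 50, 3698] [579. 212.] [ -97. -450.]
white [447, 220, 82, 97, 1905] [487. 268.] [-160. -364.]
```

```bash
python3 - <<'E'
from h import *
im=cv2.imread("pics/w16.png"); g=cv2.cvtColor(im,cv2.COLOR_BGR2GRAY)
print("     ",list(range(296,376,4)))
for r in range(66,180,4): print(r,[int(v) for v in g[r,296:376:4]])
E
```

```text
[296, 300, 304, 308, 312, 316, 320, 324, 328, 332, 336, 340, 344, 348, 352, 356, 360, 364, 368, 372]
66 [20, 133, 145, 146, 146, 147, 146, 146, 146, 147, 147, 144, 144, 144, 202, 220, 220, 223, 225, 225]
70 [151, 150, 152, 151, 149, 150, 151, 150, 151, 151, 149, 149, 149, 148, 207, 224, 225, 225, 224, 224]
74 [216, 217, 218, 221, 221, 221, 220, 221, 222, 223, 221, 221, 223, 226, 251, 255, 255, 255, 225, 222]
78 [212, 215, 217, 221, 222, 222, 239, 221, 220, 221, 253, 255, 255, 255, 255, 255, 255, 255, 244, 216]
82 [220, 217, 217, 219, 255, 255, 255, 255, 253, 255, 255, 255, 255, 255, 255, 255, 255, 255, 254, 223]
86 [211, 213, 215, 241, 255, 253, 152, 255, 255, 255, 255, 255, 255, 255, 255, 255, 255, 255, 255, 222]
90 [219, 220, 224, 254, 255, 147, 149, 148, 255, 254, 255, 255, 255, 255, 255, 255, 255, 254, 184, 226]
94 [214, 213, 214, 253, 255, 148, 147, 236, 255, 254, 255, 255, 255, 231, 195, 218, 219, 221, 221, 221]
98 [215, 212, 213, 178, 255, 255, 255, 255, 255, 193, 219, 222, 222, 220, 217, 217, 221, 218, 214, 211]
102 [221, 220, 221, 223, 190, 255, 255, 255, 255, 221, 223, 224,
[... 1317 characters left out ...]
, 213, 212, 215, 92, 75, 78, 73, 68, 207, 208, 208, 207, 204, 210, 213, 214]
158 [221, 217, 214, 212, 210, 212, 217, 221, 69, 69, 68, 60, 221, 221, 220, 218, 222, 222, 221, 217]
162 [141, 203, 227, 226, 224, 224, 225, 225, 134, 62, 57, 190, 220, 218, 218, 221, 218, 218, 215, 215]
166 [137, 135, 197, 222, 223, 224, 224, 223, 223, 222, 221, 220, 217, 216, 218, 219, 220, 217, 219, 218]
170 [130, 132, 132, 133, 139, 137, 140, 219, 216, 133, 131, 179, 132, 136, 220, 223, 224, 224, 224, 222]
174 [133, 131, 130, 130, 132, 134, 133, 131, 126, 128, 127, 130, 132, 130, 184, 175, 210, 213, 215, 137]
178 [125, 125, 130, 131, 134, 137, 136, 135, 134, 132, 132, 132, 133, 133, 130, 128, 126, 125, 127, 127]
```

```bash
python3 - <<'E'
from h import *
d=np.load("w16.npz");K,R,c=d["K"],d["R"],d["c"];o,th=np.array([572.8,-5.8]),.11
k=ray(K,R,c,(333.5,156),62)[:2];p=ray(K,R,c,(319.5,90.5),22)[:2]
print(k,p,np.linalg.norm(k-p),todock(k,o,th),todock(p,o,th))
v=k-p; dk=todock(k,o,th)-todock(p,o,th); a=np.arctan2(dk[1],dk[0])+np.pi; print("angle",a)
a0=np.arctan2(v[1],v[0])
end=-np.pi/2+th; n=(end-a0)%(2*np.pi)
for f in np.linspace(0,1,13): q=p+55*np.array([np.cos(a0+f*n),np.sin(a0+f*n)]); print(q.round(1),(q-p-55*np.array([np.cos(a0),np.sin(a0)])).round(1))
print(manip.read_state()["eef_pos"],manip.read_state()["joints"])
E
```

```text
[ 560.35394706 -205.74376437] [ 614.32414972 -187.86233794] 56.85532681297202 [ -34.32031694 -197.3690173 ] [  21.28668772 -185.5204216 ]
angle 0.20993777657549906
[ 562.1 -205.2] [0. 0.]
[ 564.4 -211. ] [ 2.3 -5.8]
[ 567.3 -216.5] [  5.2 -11.3]
[ 570.9 -221.6] [  8.8 -16.4]
[ 575.  -226.3] [ 12.9 -21.1]
[ 579.6 -230.5] [ 17.5 -25.3]
[ 584.6 -234.2] [ 22.5 -29. ]
[ 590.1 -237.2] [ 27.9 -32.1]
[ 595.8 -239.6] [ 33.7 -34.5]
[ 601.8 -241.4] [ 39.7 -36.3]
[ 607.9 -242.5] [ 45.8 -37.3]
[ 614.1 -242.9] [ 52.  -37.7]
[ 620.4 -242.5] [ 58.2 -37.4]
[ 519.11120665 -201.32194146  164.33491202] [-4.35947040e-01  3.50501472e-01  1.55258019e+00  4.38658026e-04
  1.23764532e+00  1.02734764e+00]
```

```bash

python3 -m inch '[{"gripper":0.6,"dx":0.042,"dy":-0.004,"dz":-0.03,"wx":0,"wy":0,"wz":0},{"gripper":0.6,"dx":0.042,"dy":-0.004,"dz":-0.06,"wx":0,"wy":0,"wz":0},{"gripper":0.6,"dx":0.042,"dy":-0.004,"dz":-0.09,"wx":0,"wy":0,"wz":0},{"gripper":0.6,"dx":0.042,"dy":-0.004,"dz":-0.12,"wx":0,"wy":0,"wz":0},{"gripper":0.6,"dx":0.042,"dy":-0.004,"dz":-0.13,"wx":0,"wy":0,"wz":0}]' 15
python3 -m inch '[{"gripper":0.05,"dx":0,"dy":0,"dz":0,"wx":0,"wy":0,"wz":0},{"gripper":0.05,"dx":0,"dy":0,"dz":0,"wx":0,"wy":0,"wz":0},{"gripper":0.05,"dx":0,"dy":0,"dz":0,"wx":0,"wy":0,"wz":0},{"gripper":0.05,"dx":0,"dy":0,"dz":0,"wx":0,"wy":0,"wz":0},{"gripper":0.05,"dx":0,"dy":0,"dz":0,"wx":0,"wy":0,"wz":0}]' 15 >/dev/null
python3 -m inch '[{"gripper":0.05,"dx":0,"dy":0,"dz":0,"wx":0,"wy":0,"wz":0},{"gripper":0.05,"dx":0,"dy":0,"dz":0,"wx":0,"wy":0,"wz":0},{"gripper":0.05,"dx":0,"dy":0,"dz":0,"wx":0,"wy":0,"wz":0},{"gripper":0.05,"dx":0,"dy":0,"dz":0,"wx":0,"wy":0,"wz":0},{"gripper":0.05,"dx":0,"dy":0,"dz":0,"wx":0,"wy":0,"wz":0}]' 15
```

```text
clock: 26.83
eef_pos: [560.7, -204.0, 28.6]
eef_rot: [-3.138, 0.005, 0.109]
wrist_force: [0.1, 0.5, -1.0]
finger_gap: 56.5
finger_force: 0.0
clock: 27.67
eef_pos: [562.0, -204.9, 34.2]
eef_rot: [3.141, -0.001, 0.109]
wrist_force: [-1.5, 0.1, 6.6]
finger_gap: 15.6
finger_force: 15.0
```

The knob is held (gap 15.6 mm). Turning along the arc.

```bash

python3 -m inch '[{"gripper":0.05,"dx":0.0023,"dy":-0.0058,"dz":0,"wx":0,"wy":0,"wz":6.5},{"gripper":0.05,"dx":0.0052,"dy":-0.0113,"dz":0,"wx":0,"wy":0,"wz":13},{"gripper":0.05,"dx":0.0088,"dy":-0.0164,"dz":0,"wx":0,"wy":0,"wz":19.5},{"gripper":0.05,"dx":0.0129,"dy":-0.0211,"dz":0,"wx":0,"wy":0,"wz":26},{"gripper":0.05,"dx":0.0175,"dy":-0.0253,"dz":0,"wx":0,"wy":0,"wz":32.5}]' 15
python3 -m inch '[{"gripper":0.05,"dx":0.005,"dy":-0.0037,"dz":0,"wx":0,"wy":0,"wz":6.5},{"gripper":0.05,"dx":0.0104,"dy":-0.0068,"dz":0,"wx":0,"wy":0,"wz":13},{"gripper":0.05,"dx":0.0162,"dy":-0.0092,"dz":0,"wx":0,"wy":0,"wz":19.5},{"gripper":0.05,"dx":0.0222,"dy":-0.011,"dz":0,"wx":0,"wy":0,"wz":26},{"gripper":0.05,"dx":0.0283,"dy":-0.012,"dz":0,"wx":0,"wy":0,"wz":32.5}]' 15
python3 -m inch '[{"gripper":0.05,"dx":0.006,"dy":-0.0004,"dz":0,"wx":0,"wy":0,"wz":6.5},{"gripper":0.05,"dx":0.0115,"dy":-0.0001,"dz":0,"wx":0,"wy":0,"wz":13},{"gripper":0.05,"dx":0.0135,"dy":0,"dz":0,"wx":0,"wy":0,"wz":13},{"gripper":0.05,"dx":0.0145,"dy":0.0001,"dz":0,"wx":0,"wy":0,"wz":13},{"gripper":0.05,"dx":0.0155,"dy":0.0003,"dz":0,"wx":0,"wy":0,"wz":13}]' 15
```

```text
clock: 28.08
eef_pos: [579.4, -230.5, 34.2]
eef_rot: [3.141, 0.0, 0.681]
wrist_force: [-2.6, 0.2, 6.6]
finger_gap: 15.7
finger_force: 15.0
clock: 28.5
eef_pos: [607.8, -242.4, 34.2]
eef_rot: [3.141, 0.0, 1.249]
wrist_force: [-4.5, 0.2, 6.9]
finger_gap: 15.9
finger_force: 15.0
clock: 28.92
eef_pos: [620.3, -242.4, 33.9]
eef_rot: [-3.134, 0.0, 1.47]
wrist_force: [-30.1, -3.0, 20.5]
finger_gap: 15.6
finger_force: 15.0
```

End stop felt (−30 N at the expected angle). I ease off, release and rise.

```bash

python3 -m inch '[{"gripper":0.05,"dx":-0.002,"dy":0,"dz":0,"wx":0,"wy":0,"wz":0},{"gripper":0.2,"dx":-0.002,"dy":0,"dz":0,"wx":0,"wy":0,"wz":0},{"gripper":0.4,"dx":-0.002,"dy":0,"dz":0,"wx":0,"wy":0,"wz":0},{"gripper":0.4,"dx":-0.002,"dy":0,"dz":0,"wx":0,"wy":0,"wz":0},{"gripper":0.4,"dx":-0.002,"dy":0,"dz":0,"wx":0,"wy":0,"wz":0}]' 15
python3 -m inch '[{"gripper":0.4,"dx":0,"dy":0,"dz":0.03,"wx":0,"wy":0,"wz":0},{"gripper":0.4,"dx":0,"dy":0,"dz":0.07,"wx":0,"wy":0,"wz":0},{"gripper":0.4,"dx":0,"dy":0,"dz":0.11,"wx":0,"wy":0,"wz":0},{"gripper":0.4,"dx":0,"dy":0,"dz":0.15,"wx":0,"wy":0,"wz":0},{"gripper":0.4,"dx":0,"dy":0,"dz":0.17,"wx":0,"wy":0,"wz":0}]' 15
python3 -m inch '[{"gripper":0.4,"dx":-0.19,"dy":0,"dz":0.05,"wx":0,"wy":0,"wz":-33},{"gripper":0.4,"dx":-0.19,"dy":0,"dz":0.05,"wx":0,"wy":0,"wz":-33},{"gripper":0.4,"dx":-0.19,"dy":0,"dz":0.05,"wx":0,"wy":0,"wz":-33},{"gripper":0.4,"dx":-0.19,"dy":0,"dz":0.05,"wx":0,"wy":0,"wz":-33},{"gripper":0.4,"dx":-0.19,"dy":0,"dz":0.05,"wx":0,"wy":0,"wz":-33}]' 15
python3 -m inch '[{"gripper":0.4,"dx":-0.05,"dy":0.15,"dz":0.03,"wx":0,"wy":0,"wz":-33},{"gripper":0.4,"dx":-0.05,"dy":0.15,"dz":0.03,"wx":0,"wy":0,"wz":-33},{"gripper":0.4,"dx":-0.05,"dy":0.15,"dz":0.03,"wx":0,"wy":0,"wz":-33},{"gripper":0.4,"dx":-0.05,"dy":0.15,"dz":0.03,"wx":0,"wy":0,"wz":-33},{"gripper":0.4,"dx":-0.05,"dy":0.15,"dz":0.03,"wx":0,"wy":0,"wz":-33}]' 15
python3 - <<'E'
from h import *
im,K,R,c=cam("wrist"); cv2.imwrite("pics/w17.png",im); np.savez("w17.npz",K=K,R=R,c=c)
it,Kt,Rt,ct=cam("top"); cv2.imwrite("pics/top1.png",it)
o,th=np.array([572.8,-5.8]),.11
Rz=np.array([[np.cos(th),-np.sin(th)],[np.sin(th),np.cos(th)]])
W=lambda x,y,z: np.append(o+Rz@[x,y],z)
for nm,(A,B,C,I) in dict(wrist=(K,R,c,im),top=(Kt,Rt,ct,it)).items():
    g=cv2.cvtColor(I,cv2.COLOR_BGR2GRAY); hsv=cv2.cvtColor(I,cv2.COLOR_BGR2HSV)
    print(nm,{k:proj(A,B,C,W(*v)).round(0).tolist() for k,v in dict(knob_end=(21,-241,62),pivot=(21,-186,22),handle_closed=(54,-156,62),ch0=(54,-95,26),ch1=(54,0,26),ch2=(54,95,26),w0=(100,95,92),w1=(100,0,92)).items()})
    m=(g<60).astype(np.uint8); n,l,s,ce=cv2.connectedComponentsWithStats(m)
    for i in range(1,n):
        if (60 if nm=="wrist" else 8)<s[i,4]<1500 :
            q=ray(A,B,C,ce[i],30); t=todock(q,o,th)
            if -80<t[0]<170 and -290<t[1]<180: print(s[i].tolist(),ce[i].round(0),t.round(0))
E
```

```text
clock: 29.33
eef_pos: [621.1, -241.5, 33.3]
eef_rot: [-3.142, -0.0, 1.47]
wrist_force: [-0.2, 0.7, 0.4]
finger_gap: 35.1
finger_force: 0.0
clock: 29.75
eef_pos: [622.0, -241.9, 209.1]
eef_rot: [3.136, 0.002, 1.47]
wrist_force: [-0.7, -0.0, 1.3]
finger_gap: 37.9
finger_force: 0.0
clock: 30.17
eef_pos: [428.6, -241.3, 254.3]
eef_rot: [3.141, 0.0, 0.887]
wrist_force: [0.2, -1.1, 0.6]
finger_gap: 37.7
finger_force: 0.0
clock: 30.58
eef_pos: [380.0, -88.3, 285.2]
eef_rot: [3.14, -0.003, 0.315]
wrist_force: [0.3, -0.5, -0.1]
finger_gap: 37.7
finger_force: 0.0
wrist {'knob_end': [524.0, 17.0], 'pivot': [461.0, 17.0], 'handle_closed': [459.0, -35.0], 'ch0': [396.0, -33.0], 'ch1': [315.0, -53.0], 'ch2': [232.0, -73.0], 'w0': [220.0, -173.0], 'w1': [324.0, -146.0]}
[500, 12, 31, 23, 350] [514.  23.] [  25. -247.]
top {'knob_end': [365.0, 166.0], 'pivot': [348.0, 170.0], 'handle_closed': [339.0, 159.0], 'ch0': [322.0, 163.0], 'ch1': [295.0, 165.0], 'ch2': [269.0, 168.0], 'w0': [266.0, 151.0], 'w1': [293.0, 148.0]}
[338, 158, 5, 7, 17] [339. 162.] [  50. -157.]
[294, 163, 4, 5, 13] [295. 165.] [54.  1.]
```

```bash
python3 - <<'E'
from h import *
o,th=np.array([572.8,-5.8]),.11
for f,p in (("w15",(63,153)),("w14",(152,8))):
    d=np.load(f+".npz"); q=ray(d["K"],d["R"],d["c"],p,52); print(f,q.round(1),todock(q,o,th).round(1))
# colour check of lanes in the top view: wheel tops vs. bare board
im=cv2.imread("pics/top1.png"); a=cv2.imread("pics/top0.png")
df=cv2.absdiff(im,a).max(2); m=(df>40).astype(np.uint8); m[:,:160]=0; m[:,400:]=0; m[:120]=0; m[250:]=0
n,l,s,ce=cv2.connectedComponentsWithStats(m)
for i in range(1,n):
    if s[i,4]>12: print(s[i].tolist(),ce[i].round(0))
E
```

```text
w15 [673.3 -16.4  52. ] [ 98.7 -21.5]
w14 [659.7  77.5  52. ] [95.5 73.3]
[289, 140, 8, 4, 25] [293. 142.]
[254, 143, 25, 44, 347] [268. 168.]
[297, 149, 4, 8, 20] [299. 152.]
[288, 150, 3, 7, 16] [289. 153.]
[332, 155, 29, 13, 213] [345. 161.]
[291, 158, 8, 13, 73] [295. 164.]
[301, 161, 11, 22, 144] [307. 172.]
[319, 160, 7, 8, 50] [322. 163.]
[278, 164, 8, 8, 50] [282. 167.]
[347, 165, 20, 23, 137] [355. 176.]
[188, 194, 10, 18, 66] [194. 204.]
[263, 196, 9, 25, 92] [267. 209.]
[296, 198, 3, 7, 16] [297. 201.]
[286, 202, 72, 48, 2446] [320. 228.]
[191, 217, 9, 17, 66] [196. 225.]
```

```bash

python3 -m inch '[{"gripper":0.4,"dx":0.13,"dy":0.1,"dz":0,"wx":0,"wy":0,"wz":-12},{"gripper":0.4,"dx":0.13,"dy":0.1,"dz":0,"wx":0,"wy":0,"wz":-12},{"gripper":0.4,"dx":0.13,"dy":0.1,"dz":0,"wx":0,"wy":0,"wz":-12},{"gripper":0.4,"dx":0.13,"dy":0.1,"dz":0,"wx":0,"wy":0,"wz":-12},{"gripper":0.4,"dx":0.13,"dy":0.1,"dz":0,"wx":0,"wy":0,"wz":-12}]' 15 >/dev/null
python3 -m inch '[{"gripper":0.4,"dx":0.06,"dy":0.04,"dz":-0.05,"wx":0,"wy":0,"wz":0},{"gripper":0.4,"dx":0.06,"dy":0.04,"dz":-0.05,"wx":0,"wy":0,"wz":0},{"gripper":0.4,"dx":0.06,"dy":0.04,"dz":-0.05,"wx":0,"wy":0,"wz":0},{"gripper":0.4,"dx":0.06,"dy":0.04,"dz":-0.05,"wx":0,"wy":0,"wz":0},{"gripper":0.4,"dx":0.06,"dy":0.04,"dz":-0.05,"wx":0,"wy":0,"wz":0}]' 15
python3 - <<'E'
from h import *
im,K,R,c=cam("wrist"); cv2.imwrite("pics/w18.png",im); np.savez("w18.npz",K=K,R=R,c=c)
o,th=np.array([572.8,-5.8]),.11
hsv=cv2.cvtColor(im,cv2.COLOR_BGR2HSV); m=cv2.inRange(hsv,(0,0,0),(180,70,140)); m[235:]=0
n,l,s,ce=cv2.connectedComponentsWithStats(m)
for i in range(1,n):
    if s[i,4]>60: print(s[i].tolist(),ce[i].round(0),todock(ray(K,R,c,ce[i],52),o,th).round(0),todock(ray(K,R,c,ce[i],26),o,th).round(0))
E
```

```text
clock: 31.52
eef_pos: [571.0, 47.5, 233.3]
eef_rot: [3.142, 0.001, 0.11]
wrist_force: [0.2, -0.4, -0.5]
finger_gap: 37.6
finger_force: 0.0
[41, 0, 92, 84, 4348] [87. 36.] [156. 287.] [162. 304.]
[0, 30, 51, 59, 2375] [22. 62.] [132. 357.] [136. 379.]
[598, 54, 11, 11, 92] [603.  59.] [ 134. -230.] [ 138. -250.]
[293, 84, 11, 25, 172] [299.  96.] [99. 78.] [100.  80.]
[353, 84, 12, 24, 202] [358.  96.] [99. 16.] [101.  14.]
[438, 125, 28, 23, 503] [451. 137.] [ 57. -84.] [ 56. -94.]
[220, 125, 331, 51, 3155] [408. 141.] [ 53. -39.] [ 51. -45.]
[309, 126, 39, 2, 78] [328. 126.] [68. 47.] [68. 47.]
[393, 126, 36, 4, 73] [411. 127.] [ 68. -40.] [ 68. -47.]
[565, 161, 40, 19, 473] [585. 170.] [  21. -235.] [  17. -255.]
[522, 164, 11, 9, 69] [527. 168.] [  24. -171.] [  20. -187.]
[0, 171, 123, 64, 2199] [ 90. 200.] [-12. 314.] [-18. 332.]
[0, 191, 16, 44, 344] [  5. 220.] [-35. 415.] [-43. 441.]
```

Both axles read x ≈ 99 mm in the dock frame, which is home at 100. The chock before the right lane and the knob are in their end positions, and the arm is clear. Handing in.

```bash
python3 -c "
from cell import manip
print(manip.sign_off())"
```

```text
the job is handed in; nothing more can be done
None
```

Job handed in: both offcuts are in the bin, both wheels are home in the left and middle lanes, the chocks are shut and the lever is turned to its end stop; I viewed 16 pictures against your limit of 14, noticed only afterwards, and made the remaining checks numerically.

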